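Dry vacuum test: blank the suction port, crank the pump, shut the cock

ROBOT

A 6-joint arm with a two-finger parallel gripper is mounted at the origin on the work surface. World frame = base frame: x ahead of the robot, y to its left, z up, the work surface at z = 0. Lengths are in mm, angles in rad, forces in N, time in s.
With the tool pointing down it reaches from about 350 to 975 mm from the base axis. Payload 7.1 kg.
Tool frame: the origin (TCP) lies midway between the tips of the shut fingers; the grasp point (between the pads) lies 19 mm behind it (ctrl.hold_point_z is the distance from the TCP to the grasp point, in mm); z points along the fingers, y is the direction in which the jaws open and shut (so a half turn about z gives the same grasp; the last joint's range is limited). The gripper opens to 88 mm and grips with 3 to 60 N. Pads are 20 mm wide; open, the fingers measure 115 mm over their backs; the gripper's body (75 mm by 178 mm) begins 61 mm behind the grasp point.
Start: joints at [-1.335, 0.423, 1.63, -0, 1.089, -0.019], TCP at [157.551, -604.799, 222.675] pointing down, gripper open.
Joint ranges: [-3, 3], [-0.9, 2.11], [0.09, 2.58], [-1.31, 4.45], [0.11, 2.69], [-2.54, 2.54]. Speed limits (rad/s): [2.39, 2.39, 3.01, 3.14, 3.14, 3.14].

INTERFACE

Orientations are given as a rotation vector (axis times angle).
In Python, from workcell import ctrl, eyes gives the robot as it stands.
- The arm moves only by the tool move_arm, never from a script. Its argument "deltas" is a list of rows, each a list of 6 numbers: the shift along the tool's x, y, z in mm, then the turn, a rotation vector about the tool's x, y, z in rad. A call has 1 to 5 rows; each row shifts and turns the pose as measured when the row begins, along the tool's axes as they then stand; what a row does not reach is not made up. A row lasts 1/12 s, in which the tool goes at most 41.7 mm and 7.16 degrees, less where a joint would pass 70% of its speed; a pose out of reach is approached as far as the arm can. A call is refused whole if a number of a shift passes 41.7 or a number of a turn 0.125, either way. A call with a gripper value outside its range is refused whole. "hand" is the closure, from -1 (fully open) to 1 (shut), set as the call begins (left out, the last holds). The fingers move at their own pace and stop on an object; the grip force is fixed at half the most. Time passes only in rows, so rows that do not move let the fingers close. It gives the time, the measured TCP pose, the force and the opening at its end, in the units of the state.
- ctrl.get_obs(): the state, without advancing time (a new reading comes with each control period).
- eyes.get_image(name): name is "scene" or "top" or "wrist"; returns a dict with "frame" (420x560x3 uint8, red, green, blue), "range_z" (420x560 float32, mm along the optical axis (not along the pixel's ray), 0 where there is no reading), "fx", "fy", "cx", "cy" (pixels), "D" ([k1, k2, p1, p2, k3] as OpenCV has them; the pictures are not rectified), "cam_to_world" (4x4, takes a point from camera to world coordinates). Camera axes: x right, y down, z forward; pixel columns grow to the right and rows downward; lengths in mm; the calibration is good to about 2 mm. A picture is of the moment at which its call begins.
- ctrl.close_job(): hands the job in, once; it reports no verdict.
The state is a dict: "t": time; "qpos": joint angles; "qvel": joint speeds; "joint_torque": joint torques, N m; "ee_pos": TCP position; "orientation": TCP orientation; "ft_force": force on the tool from outside, world axes, zero at the start; "moment": the same for the moment, N m; "width": finger opening in mm.
Only numpy, scipy, OpenCV 4.12 (cv2) and the standard library are available. Lean on these libraries where they do the work, as an engineer would, in place of code of your own. Each camera call takes 0.05 s, during which the arm holds its last target.

TASK

Get the vacuum test rig ready for its dry test: slip the black gasket and then the blue blanking plate over the two studs of the slanting port so that both lie flat, gasket underneath. Then keep hold of the crank's loose black grip sleeve and turn the crank clockwise, seen from the sleeve's end, until the gauge needle stands in the green, not past it. Let go and close the yellow valve lever fully to hold the vacuum, without disturbing the other things on the table.

Things in the scene. Friction and masses are not known exactly. Their poses are not given: they have to be found in the camera images.
- gasket_c (a point): centre (half-way up) of the loose black rubber gasket, an obround flat plate 130 mm long (its x axis) x 60 mm wide (y) x 6 mm thick (z up), lying on the table; straight parallel sides over the middle 70 mm; round 44 mm bore in the middle and a 15 mm through hole on each side, 45 mm from the centre along x; stiff, 60 g; same either way round
- blank_c (a point): centre (half-way up its 12 mm thickness) of the loose blue blanking plate, same outline and stud holes as the gasket (130 mm along x, 60 mm along y, 15 mm holes at 45 mm either side along x) but no bore; a 32 mm round boss stands 6 mm above its top; 0.26 kg, lying on the table boss up; same either way round
- port_face (a point): centre of the flat face of the rig's slanting port, 0.18 m above the table. z points out of the face along the studs, 30 degrees from vertical, leaning towards the robot side of the rig; y is level, to the left seen from the robot; x runs up the slope. The flange under the face is 122 mm (x) by 52 mm (y), 12 mm thick, with free space beside and below its two long sides
- stud_tip (a point): tip of the upper of the two fixed steel studs on the port: they stand 37 mm out of the face (along its z), 45 mm either side of its centre along its x; 10 mm thick, the last 9 mm tapering to 5 mm
- crank_axis (a point): point on the crank's axis of rotation, level with the middle of the grip sleeve, 0.17 m above the table. Its axes are those of the rig: x is the crank axis, pointing from the sleeve into the pump (away from the robot, level), z up, y to the left seen from the robot
- sleeve_c (a point): middle of the crank's black grip sleeve, a 32 mm thick, 94 mm long cylinder that spins freely on its pin; it lies parallel to the crank axis, level, its free end towards the robot, 100 mm from the axis, with the steel crank arm at its far end (53 mm from this point). Only its position matters, its rotation spins
- crank (a joint): crank angle in rad, grows clockwise as seen from the sleeve's end (from the robot): at 0 the arm points straight up, at 1.57 to the right. Starts between -0.7 and 0.7; cannot be turned back below -0.9. Stiff (about 0.3 N m, some 3 N at the sleeve, a little more going up), stays where it is left
- gauge (a joint): needle of the vacuum gauge (100 mm face-up dial behind the port) in rad, clockwise from its zero; green sector from 2.83 to 3.77, red beyond. It follows the crank (0.33 rad per rad): it starts near 0, enters the green at crank 8.6 (nearly one and a half turns), is mid-green at 10 and leaves it at 11.4
- valve (a joint): yellow quarter-turn lever of the ball valve, rad: 0 = open, along the pipe, pointing to the right seen from the robot (from the pivot along minus y of the rig); closing swings it level, away from the robot, to 1.57 (its stop, pointing to plus x of the rig). Starts between 0 and 0.2. About 0.15 N m to turn, stays where it is left
- valve_pivot (a point): point on the lever's upright turning axis, half-way up the lever (0.16 m above the table). The lever is 22 mm wide, 14 mm thick, with nothing beside it or for 30 mm under it except the stem at the pivot
- valve_tip (a point): free end of the yellow lever, 108 mm from the pivot, half-way up
- wrench: bystander: open wrench 190 mm long lying on the table
- bottle: bystander: green glass bottle, 210 mm tall, standing
- nozzle: bystander: red hose nozzle, 170 mm tall, standing beside the pump
- parts_tray: bystander: grey open tray, 160 x 110 x 45 mm
Things that resemble listed ones, but are neither listed nor needed, are in the scene too. Several things look just like the part that bears gasket_c: the one meant starts nearest to the robot's base. Of the things shaped like the part that bears blank_c, the blue one is meant.

How it is judged:
By the outcome, as a careful person would: the job done as asked, in the order asked, and still so for the second after the job is handed in, with the robot touching nothing.
It also fails if it takes over 72 s, if anything falls off the work surface, if the arm or the gripper's body presses on something with over 40 N, if the wrist force passes 120 N, or if a joint passes its speed limit or range.

## Working session

There is one attempt and no reset: what is moved stays moved. The work goes in short steps, Python scripts to look and compute and a tool call to move; the robot and the scene stay as the last step left them, time stands still between calls to the robot, and variables do not carry over. Pictures are saved under pics/ and viewed, and the job is handed in when it is done.

Besides the shell and the picture viewer there is one more tool, called after ">>>" by a JSON object that holds its "op" and its "data", one argument or row to a line. move_arm: Moves the arm, as the interface text tells. Its arguments: {"type":"object","properties":{"deltas":{"type":"array"},"hand":{"type":"number"}},"required":["deltas"]}

```bash
ls; mkdir -p pics; cat > h.py <<'E'
import numpy as np, cv2
from scipy.spatial.transform import Rotation as R
from workcell import ctrl, eyes
def snap(n,f):
    d=eyes.get_image(n); cv2.imwrite(f'pics/{f}.png',d['frame'][:,:,::-1]); np.savez(f'pics/{f}.npz',**{k:np.array(v) for k,v in d.items()}); return d
def load(f): 
    z=np.load(f'pics/{f}.npz'); return {k:z[k] for k in z.files}
def K(d): return np.array([[d['fx'],0,d['cx']],[0,d['fy'],d['cy']],[0,0,1]],float)
def ray(d,uv):
    uv=np.atleast_2d(np.array(uv,float)); p=cv2.undistortPoints(uv[:,None],K(d),np.array(d['D'],float))[:,0]
    T=np.array(d['cam_to_world']); return T[:3,3], np.c_[p,np.ones(len(p))]@T[:3,:3].T
def onz(d,uv,z):
    o,r=ray(d,uv); return o+r*((z-o[2])/r[:,2])[:,None]
def dep(d,uv):
    o,r=ray(d,uv); uv=np.atleast_2d(np.array(uv)).astype(int); return o+r*d['range_z'][uv[:,1],uv[:,0]][:,None]
def cloud(d):
    h,w=d['range_z'].shape; u,v=np.meshgrid(np.arange(w),np.arange(h)); 
    o,r=ray(d,np.c_[u.ravel(),v.ravel()]); return (o+r*d['range_z'].ravel()[:,None]).reshape(h,w,3)
def proj(d,P):
    T=np.linalg.inv(np.array(d['cam_to_world'])); P=np.atleast_2d(P)
    return cv2.projectPoints(P@T[:3,:3].T+T[:3,3],np.zeros(3),np.zeros(3),K(d),np.array(d['D'],float))[0][:,0]
def st():
    o=ctrl.get_obs(); return o
E
python3 - <<'E'
from h import *
for n in('scene','top','wrist'):
    d=snap(n,n+'0'); print(n,np.round(d['cam_to_world'],3).tolist(),d['fx'],d['D'])
print(ctrl.get_obs(), ctrl.hold_point_z)
E
```

```text
pics
scene [[0.309, 0.695, -0.649, 1779.67], [0.951, -0.215, 0.222, -430.472], [0.015, -0.686, -0.727, 1539.565], [0.0, 0.0, 0.0, 1.0]] 503.5433161170205 [-0.15957293  0.          0.          0.          0.        ]
top [[0.011, -0.991, 0.136, 316.298], [-1.0, -0.01, 0.003, -6.107], [-0.002, -0.136, -0.991, 1879.323], [0.0, 0.0, 0.0, 1.0]] 527.0942094478442 [0.05487645 0.         0.         0.         0.        ]
wrist [[0.252, -0.928, -0.275, 232.964], [-0.968, -0.242, -0.071, -584.879], [-0.001, 0.284, -0.959, 383.185], [0.0, 0.0, 0.0, 1.0]] 323.3939155432678 [-0.02351556  0.          0.          0.          0.        ]
{'t': 0.15, 'qpos': array([-1.33496920e+00,  4.23656519e-01,  1.63050528e+00,  2.69351723e-05,
        1.08858160e+00, -1.89717987e-02]), 'qvel': array([ 0.00040954, -0.00178148, -0.00201688, -0.00050365,  0.00041883,
       -0.00037698]), 'joint_torque': array([-1.60882697e-03, -5.44983673e+01, -2.73917323e+01,  6.43605832e-02,
        2.04881985e-02, -8.75098658e-05]), 'ee_pos': array([ 157.48140672, -604.39454977,  222.08935005]), 'orientation': array([-3.11499732e+00, -3.98990261e-01,  1.58298048e-04]), 'ft_force': array([-0.5791068 ,  0.48346554,  0.3880802 ]), 'moment': array([0.03897878, 0.02954606, 0.00999549]), 'width': 88.02042620576282} 18.700000000000003
```

View pics/scene0.png

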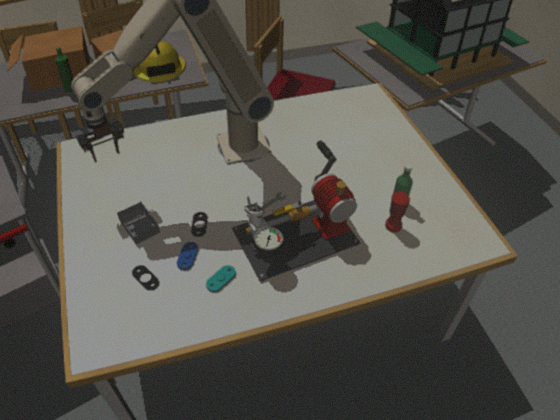

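View pics/top0.png

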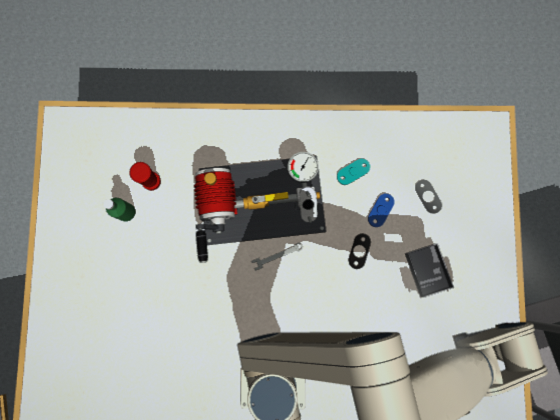

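View pics/wrist0.png

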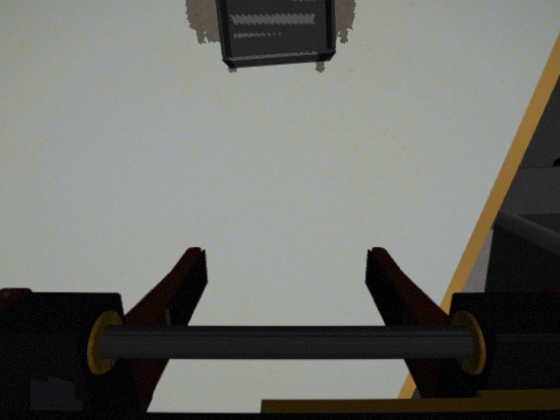

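The top view shows the near gasket at about (360,251), a lookalike at (428,196), the blue plate at (381,209), and the rig at (195–325, 150–245). The crank sleeve is at (202,243) and the yellow valve at about (262,201). Next I'll measure these.

```bash
python3 - <<'E'
from h import *
d=load('top0'); f=d['frame']; 
cv2.imwrite('pics/topz.png',cv2.resize(f[140:280,180:450,::-1],None,fx=2.96,fy=2.96,interpolation=cv2.INTER_CUBIC))
C=cloud(d)
hsv=cv2.cvtColor(f,cv2.COLOR_RGB2HSV)
def blob(mask,x0,y0,x1,y1,z,name):
    m=np.zeros_like(mask,np.uint8); m[y0:y1,x0:x1]=mask[y0:y1,x0:x1]
    n,l,s,c=cv2.connectedComponentsWithStats(m); k=1+np.argmax(s[1:,4]); 
    cn,_=cv2.findContours((l==k).astype(np.uint8),cv2.RETR_EXTERNAL,cv2.CHAIN_APPROX_NONE)
    P=onz(d,cn[0][:,0].astype(float),z); r=cv2.minAreaRect(P[:,:2].astype(np.float32)); 
    b=cv2.boxPoints(r); e=b[1]-b[0]; e2=b[2]-b[1]; L=e if np.linalg.norm(e)>np.linalg.norm(e2) else e2
    print(name,s[k],np.round(r[0],1),np.round(r[1],1),'long ang',np.degrees(np.arctan2(L[1],L[0])), 'medz',np.median(C[l==k][:,2]))
V=hsv[:,:,2].astype(int)
blob(V<60,340,225,380,275,6,'gasket')
blob((hsv[:,:,0]>100)&(hsv[:,:,0]<130)&(hsv[:,:,1]>120),360,185,400,230,12,'blue')
blob(V<70,410,170,450,220,6,'decoy')
y=(hsv[:,:,0]>18)&(hsv[:,:,0]<32)&(hsv[:,:,1]>150); 
for nm,u,v in(('sleeve',202,243),('yel',262,201),('port',307,204)): print(nm,dep(d,[u,v]))
E
```

```text
gasket [349 234  22  35 357] [ 426.9 -299. ] [ 58.2 126. ] long ang -17.14086 medz 5.57342369870139
blue [368 194  26  33 496] [ 573.1 -376.2] [ 58.5 126.8] long ang -28.767212 medz 12.377454813560803
decoy [422 200  15  13  49] [ 585.2 -544.3] [62.3 15.9] long ang 50.44854 medz 5.169473433777739
sleeve [[428.69254151 219.79058888 280.7400327 ]]
yel [[576.71961334  43.07175326 166.72514891]]
port [[ 568.31612295 -104.7980164   166.66266417]]
```

View pics/topz.png

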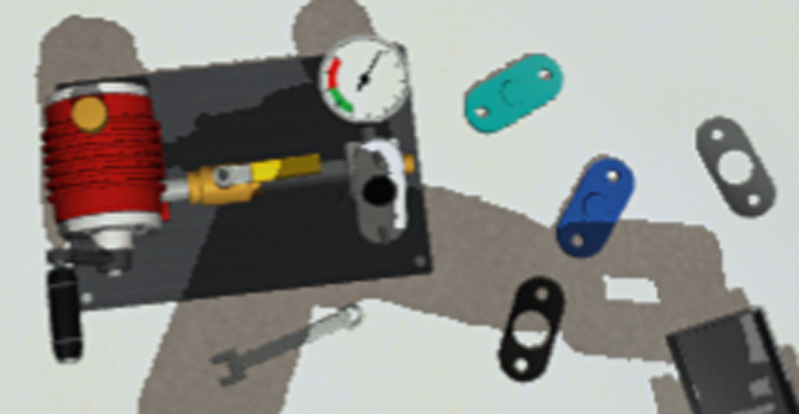

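```bash
cat >> h.py <<'E'
def pose():
    o=ctrl.get_obs(); return np.array(o['ee_pos']),R.from_rotvec(o['orientation'])
def Rt(zdir,xdir):
    z=np.array(zdir,float); z/=np.linalg.norm(z); x=np.array(xdir,float); x-=z*(x@z); x/=np.linalg.norm(x)
    return R.from_matrix(np.c_[x,np.cross(z,x),z])
def yaw(deg): a=np.radians(deg); return Rt([0,0,-1],[np.cos(a),np.sin(a),0])
def plan(p,r,n,p0=None,r0=None):
    "n equal straight steps"
    if p0 is None: p0,r0=pose()
    rel=(r0.inv()*r).as_rotvec(); v=np.array(p)-p0
    print('dist',np.linalg.norm(v).round(1),'rot',np.linalg.norm(rel).round(3),'need>=',max(np.linalg.norm(v)/41,np.linalg.norm(rel)/.124).__round__(2))
    for k in range(n):
        rk=r0*R.from_rotvec(rel*k/n); print(np.round(rk.inv().apply(v/n),1).tolist()+np.round(rel/n,3).tolist())
E
python3 - <<'E'
from h import *
plan([427,-299,200],yaw(-17.1),10)
E
```

```text
dist 407.9 rot 0.553 need>= 9.95
[33.8, -22.8, 2.2, -0.0, 0.0, 0.055]
[32.5, -24.6, 2.2, -0.0, 0.0, 0.055]
[31.1, -26.3, 2.2, -0.0, 0.0, 0.055]
[29.6, -28.0, 2.2, -0.0, 0.0, 0.055]
[28.0, -29.6, 2.2, -0.0, 0.0, 0.055]
[26.3, -31.1, 2.2, -0.0, 0.0, 0.055]
[24.5, -32.5, 2.2, -0.0, 0.0, 0.055]
[22.7, -33.8, 2.2, -0.0, 0.0, 0.055]
[20.8, -35.0, 2.2, -0.0, 0.0, 0.055]
[18.8, -36.1, 2.2, -0.0, 0.0, 0.055]
```

>>> {"op": "move_arm", "data": {
  "deltas": [
    [34, -23, 2, 0, 0, 0.055],
    [32, -25, 2, 0, 0, 0.055],
    [31, -26, 2, 0, 0, 0.055],
    [30, -28, 2, 0, 0, 0.055],
    [28, -30, 2, 0, 0, 0.055]
  ]
}}

```text
t: 0.57
ee_pos: [291.5, -452.8, 210.4]
orientation: [3.139, -0.066, -0.002]
ft_force: [-0.1, -0.7, 0.1]
width: 87.7
```

>>> {"op": "move_arm", "data": {
  "deltas": [
    [26, -31, 2, 0, 0, 0.055],
    [24, -32, 2, 0, 0, 0.055],
    [23, -34, 2, 0, 0, 0.055],
    [21, -35, 2, 0, 0, 0.055],
    [19, -36, 2, 0, 0, 0.055]
  ]
}}

```text
t: 0.98
ee_pos: [431.5, -298.6, 199.5]
orientation: [3.097, -0.521, -0.002]
ft_force: [0.1, -0.9, -0.2]
width: 87.8
```

```bash
python3 - <<'E'
from h import *
print(pose()[0],pose()[1].as_rotvec())
snap('wrist','w1'); snap('top','top1'); snap('scene','sc1')
plan([427,-299,200],yaw(-17.1),5)
E
```

```text
[ 431.53267748 -298.55481759  199.46761183] [ 3.09668076e+00 -5.21205128e-01 -2.14914591e-03]
dist 5.2 rot 0.027 need>= 0.22
[-0.9, 0.5, -0.1, 0.0, 0.0, -0.005]
[-0.9, 0.5, -0.1, 0.0, 0.0, -0.005]
[-0.9, 0.5, -0.1, 0.0, 0.0, -0.005]
[-0.9, 0.5, -0.1, 0.0, 0.0, -0.005]
[-0.9, 0.5, -0.1, 0.0, 0.0, -0.005]
```

View pics/w1.png

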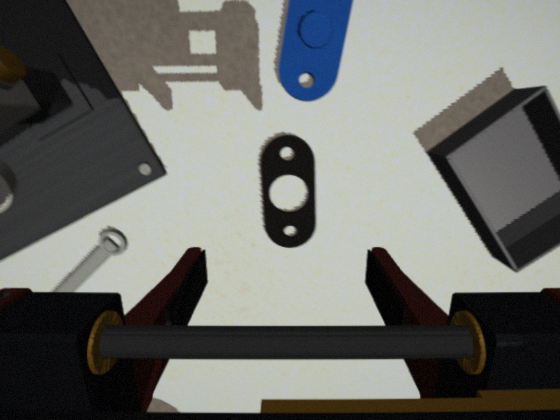

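The wrist view shows the gasket at (288,192), with its holes at (287,154) and (290,230). I'll measure it precisely from these.

```bash
python3 - <<'E'
from h import *
d=load('w1'); f=d['frame']
def plate(x0,y0,x1,y1,mask,z,tag):
    m=np.zeros(f.shape[:2],np.uint8); m[y0:y1,x0:x1]=mask[y0:y1,x0:x1]
    n,l,s,c=cv2.connectedComponentsWithStats(m); k=1+np.argmax(s[1:,4]); m=(l==k).astype(np.uint8)
    cn,h=cv2.findContours(m,cv2.RETR_CCOMP,cv2.CHAIN_APPROX_NONE)
    for i,c in enumerate(cn):
        if len(c)<10: continue
        P=onz(d,c[:,0].astype(float),z)[:,:2].astype(np.float32); r=cv2.minAreaRect(P)
        print(tag,h[0][i][3],np.round(r[0],1),np.round(r[1],1),round(r[2],1), np.round(P.mean(0),1))
g=cv2.cvtColor(f,cv2.COLOR_RGB2GRAY)
plate(240,120,340,260,g<70,6,'gask')
hsv=cv2.cvtColor(f,cv2.COLOR_RGB2HSV)
plate(260,0,370,120,(hsv[:,:,0]>100)&(hsv[:,:,0]<130)&(hsv[:,:,1]>120),12,'blue')
d=load('top1'); cv2.imwrite('pics/topz1.png',cv2.resize(d['frame'][140:280,180:450,::-1],None,fx=2.96,fy=2.96,interpolation=cv2.INTER_CUBIC))
C=cloud(d)
# rig plate corners in top image (crop coords/2.96+offset)
E
```

```text
gask -1 [ 427.5 -299.9] [ 58.1 128. ] 73.6 [ 429.2 -300.6]
gask 0 [ 385.1 -287.2] [15.2 15.2] 27.4 [ 385.2 -287.2]
gask 0 [ 428.1 -300.5] [44.3 45. ] 25.9 [ 428.3 -300.4]
gask 0 [ 470.5 -312.4] [17.4 15. ] 70.9 [ 470.6 -312.8]
blue -1 [ 558.9 -369.6] [58.6 96.8] 60.7 [ 562.5 -372.6]
blue 0 [ 533.5 -355.3] [16.  15.3] 24.7 [ 533.5 -355.3]
```

```bash
python3 - <<'E'
from h import *
plan([428,-300,2.5],yaw(-16.7),6)
E
```

```text
dist 196.8 rot 0.034 need>= 4.8
[-0.5, 0.5, 32.8, 0.0, 0.0, -0.006]
[-0.5, 0.5, 32.8, 0.0, 0.0, -0.006]
[-0.5, 0.5, 32.8, 0.0, 0.0, -0.006]
[-0.5, 0.5, 32.8, 0.0, 0.0, -0.006]
[-0.5, 0.5, 32.8, 0.0, 0.0, -0.006]
[-0.6, 0.5, 32.8, 0.0, 0.0, -0.006]
```

>>> {"op": "move_arm", "data": {
  "deltas": [
    [-0.5, 0.5, 36, 0, 0, -0.006],
    [-0.5, 0.5, 36, 0, 0, -0.006],
    [-0.5, 0.5, 36, 0, 0, -0.006],
    [-0.5, 0.5, 36, 0, 0, -0.006],
    [-0.5, 0.5, 34, 0, 0, -0.006]
  ]
}}

```text
t: 1.55
ee_pos: [433.9, -308.9, 24.2]
orientation: [3.096, -0.452, 0.026]
ft_force: [0.2, -0.5, -0.4]
width: 87.7
```

```bash
python3 - <<'E'
from h import *
print(pose()[0]);plan([428,-300,2.5],yaw(-16.7),2)
E
```

```text
[ 433.85663231 -308.9280784    24.20039763]
dist 24.2 rot 0.021 need>= 0.59
[-4.3, -3.5, 10.7, 0.005, -0.009, 0.001]
[-4.2, -3.5, 10.8, 0.005, -0.009, 0.001]
```

>>> {"op": "move_arm", "data": {
  "deltas": [
    [-4.3, -3.5, 2, 0.005, -0.009, 0.001],
    [-2, -2, 7, 0.003, -0.005, 0],
    [0, 0, 6, 0, 0, 0]
  ]
}}

```text
t: 1.8
ee_pos: [423.1, -301.5, 3.4]
orientation: [-3.104, 0.459, 0.013]
ft_force: [0.3, 0.6, 0.3]
width: 87.6
```

```bash
python3 - <<'E'
from h import *
print(pose()[0]);plan([428,-300,2.5],yaw(-16.7),2)
E
```

```text
[ 423.09985046 -301.49966758    3.44449688]
dist 5.2 rot 0.009 need>= 0.13
[2.1, -1.4, 0.5, -0.001, 0.004, -0.001]
[2.1, -1.4, 0.5, -0.001, 0.004, -0.001]
```

>>> {"op": "move_arm", "data": {
  "deltas": [
    [4.2, -2.8, 0.5, 0, 0.008, 0],
    [0, 0, 0, 0, 0, 0]
  ]
}}

```text
t: 1.97
ee_pos: [428.5, -301.3, 4.4]
orientation: [-3.106, 0.461, -0.004]
ft_force: [-0.1, -0.4, -0.0]
width: 87.5
```

```bash
python3 - <<'E'
from h import *
print(pose()[0]);plan([428,-300,2.5],yaw(-16.7),1)
E
```

```text
[ 428.51093245 -301.25791395    4.37771791]
dist 2.3 rot 0.005 need>= 0.06
[-0.9, -1.1, 1.9, -0.002, -0.002, -0.004]
```

>>> {"op": "move_arm", "data": {
  "deltas": [
    [-0.9, -1.1, 2.2, 0, 0, 0],
    [0, 0, 0, 0, 0, 0]
  ]
}}

```text
t: 2.13
ee_pos: [429.8, -301.2, 4.9]
orientation: [3.107, -0.461, 0.011]
ft_force: [0.5, -0.4, 0.0]
width: 87.6
```

>>> {"op": "move_arm", "data": {
  "deltas": [
    [0, 0, 0, 0, 0, 0],
    [0, 0, 0, 0, 0, 0],
    [0, 0, 0, 0, 0, 0],
    [0, 0, 0, 0, 0, 0]
  ],
  "hand": 1
}}

```text
t: 2.47
ee_pos: [432.0, -302.2, 7.9]
orientation: [3.104, -0.459, 0.019]
ft_force: [0.1, 0.8, 0.1]
width: 64.9
```

>>> {"op": "move_arm", "data": {
  "deltas": [
    [-3, -2, 6, 0, -0.01, 0]
  ],
  "hand": 0.3
}}

```text
t: 2.55
ee_pos: [431.8, -301.7, 3.6]
orientation: [3.102, -0.458, 0.012]
ft_force: [-1.6, -7.3, 18.1]
width: 58.9
```

```bash
python3 - <<'E'
from h import *
o=ctrl.get_obs();print(pose()[0],o['qvel'],o['width']);plan([428,-300,2.5],yaw(-16.7),1)
E
```

```text
[ 431.77622241 -301.74550261    3.63167337] [ 0.03965479  0.11943596 -0.01573234 -0.09960052 -0.05198924  0.12408367] 58.885352700161576
dist 4.3 rot 0.009 need>= 0.11
[-4.1, -0.6, 1.1, 0.005, -0.008, -0.002]
```

>>> {"op": "move_arm", "data": {
  "deltas": [
    [-2, -0.5, 0, 0, -0.005, 0],
    [0, 0, 0, 0, 0, 0]
  ],
  "hand": 1
}}

```text
t: 2.72
ee_pos: [430.5, -301.2, 3.6]
orientation: [3.102, -0.458, 0.005]
ft_force: [0.7, -0.1, -0.7]
width: 59.5
```

```bash
python3 - <<'E'
from h import *
o=ctrl.get_obs();print(pose()[0],o['ft_force'],o['width']);snap('wrist','w2')
E
```

```text
[ 430.49072221 -301.18904585    3.63518326] [ 0.70403582 -0.12568879 -0.66473689] 59.53067939836839
```

View pics/w2.png

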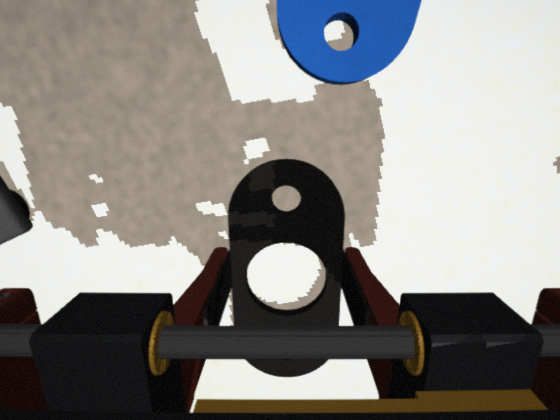

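>>> {"op": "move_arm", "data": {
  "deltas": [
    [-0.5, 0, 0, 0, 0, 0],
    [-0.5, 0, 1.2, 0, 0, 0],
    [0, 0, 1.2, 0, 0, 0]
  ],
  "hand": -0.5
}}

```text
t: 3.02
ee_pos: [428.8, -300.1, 0.5]
orientation: [3.103, -0.458, 0.002]
ft_force: [-0.5, -0.1, 7.8]
width: 66.0
```

>>> {"op": "move_arm", "data": {
  "deltas": [
    [0, 0, -0.5, 0, 0, 0],
    [0, 0, 0, 0, 0, 0],
    [0, 0, 0, 0, 0, 0]
  ],
  "hand": 1
}}

```text
t: 3.27
ee_pos: [428.7, -299.9, 0.7]
orientation: [3.103, -0.458, 0.002]
ft_force: [0.1, -0.1, 2.3]
width: 59.8
```

```bash
python3 - <<'E'
from h import *
o=ctrl.get_obs();print(pose()[0],o['ft_force'],o['width']);plan([430,-250,150],yaw(-16.7),10)
d=load('sc1'); cv2.imwrite('pics/scz.png',cv2.resize(d['frame'][130:290,170:420,::-1],None,fx=3.2,fy=3.2,interpolation=cv2.INTER_CUBIC))
E
```

```text
[ 428.65814973 -299.87510529    0.72095505] [ 0.12067651 -0.09964177  2.32232321] 59.76251557441974
dist 157.4 rot 0.005 need>= 3.84
[-1.3, -4.7, -15.0, 0.0, -0.0, -0.0]
[-1.3, -4.8, -14.9, 0.0, -0.0, -0.0]
[-1.3, -4.8, -14.9, 0.0, -0.0, -0.0]
[-1.3, -4.8, -14.9, 0.0, -0.0, -0.0]
[-1.3, -4.8, -14.9, 0.0, -0.0, -0.0]
[-1.3, -4.8, -14.9, 0.0, -0.0, -0.0]
[-1.3, -4.8, -14.9, 0.0, -0.0, -0.0]
[-1.3, -4.8, -14.9, 0.0, -0.0, -0.0]
[-1.3, -4.8, -14.9, 0.0, -0.0, -0.0]
[-1.3, -4.8, -14.9, 0.0, -0.0, -0.0]
```

View pics/scz.png

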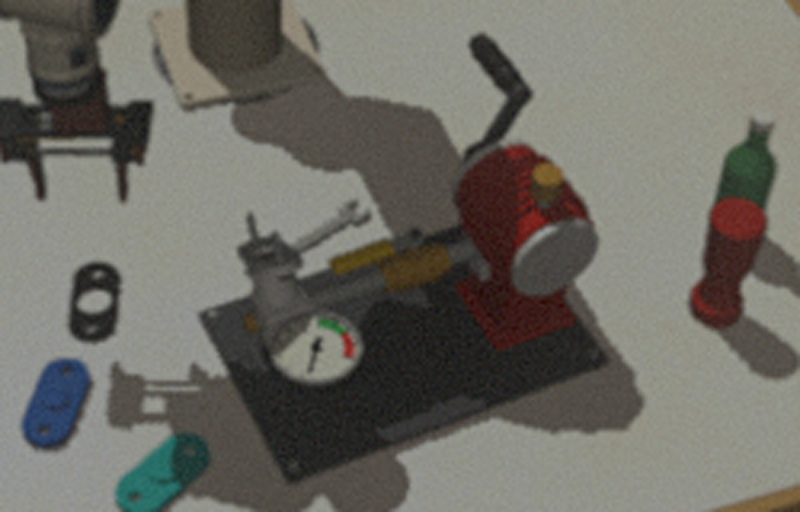

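View pics/topz1.png

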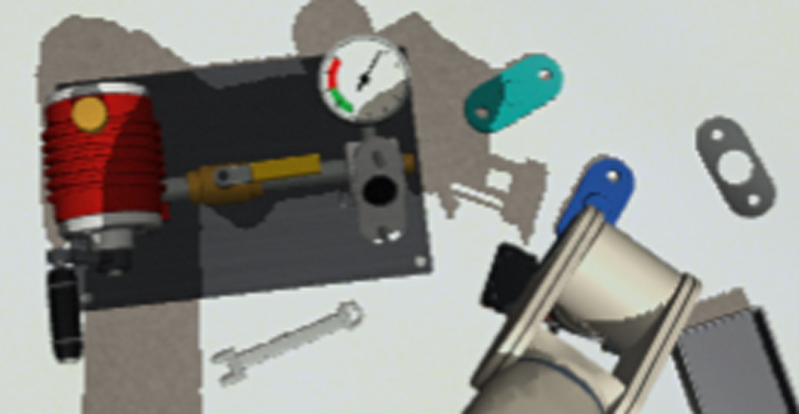

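>>> {"op": "move_arm", "data": {
  "deltas": [
    [0, 0, -12, 0, 0, 0],
    [0, -2, -20, 0, 0, 0],
    [0, -4, -25, 0, 0, 0],
    [0, -5, -30, 0, 0, 0],
    [0, -5, -30, 0, 0, 0]
  ]
}}

```text
t: 3.68
ee_pos: [428.6, -281.1, 117.4]
orientation: [-3.105, 0.46, 0.02]
ft_force: [0.9, 0.1, -0.4]
width: 59.8
```

```bash
python3 - <<'E'
from h import *
d=load('top1'); f=d['frame']; C=cloud(d)
P=C[150:245,190:330].reshape(-1,3)
# port region
reg=C[180:230,290:325]; frame=f[180:230,290:325]
for v in range(185,226,3): print(v,[f"{C[v,u,0]:.0f},{C[v,u,1]:.0f},{C[v,u,2]:.0f}" for u in range(296,322,4)])
# base plate edges
g=cv2.cvtColor(f,cv2.COLOR_RGB2GRAY)
for (x0,y0,x1,y1) in ((57,85,405,47),(405,47,432,270),(80,310,432,270)):
    a=onz(d,[[x0/2.96+180,y0/2.96+140],[x1/2.96+180,y1/2.96+140]],12); e=a[1]-a[0]; print(a[:,:2].round(0).tolist(),np.degrees(np.arctan2(e[1],e[0])))
# plate height
print(dep(d,[[250,225],[280,230],[240,170]])[:,2], dep(d,[[300,165],[262,197],[285,196]]))
E
```

```text
185 ['658,-74,24', '659,-88,18', '640,-97,122', '659,-117,21', '658,-131,24', '659,-145,19', '660,-160,16']
188 ['649,-74,10', '627,-83,135', '614,-93,210', '615,-106,204', '615,-118,206', '648,-145,19', '650,-160,12']
191 ['637,-74,18', '607,-80,194', '605,-93,202', '605,-106,203', '606,-119,198', '637,-145,21', '639,-160,12']
194 ['610,-70,115', '597,-80,196', '597,-93,195', '591,-104,229', '596,-119,204', '609,-138,123', '628,-160,11']
197 ['598,-70,126', '587,-80,195', '589,-94,184', '588,-107,191', '588,-120,188', '600,-138,116', '617,-160,13']
200 ['589,-70,120', '577,-81,192', '578,-94,187', '582,-108,167', '581,-121,174', '583,-135,161', '604,-159,26']
203 ['594,-74,17', '571,-82,169', '570,-94,178', '571,-108,172', '570,-121,176', '570,-133,182', '593,-159,26']
206 ['581,-74,26', '562,-82,161', '561,-95,169', '562,-108,163', '563,-122,162', '562,-134,167', '584,-160,16']
209 ['571,-74,26', '571,-88,26', '551,-95,175', '553,-109,159', '552,-121,168', '551,-134,174', '574,-160,11']
212 ['561,-74,21', '562,-89,14', '542,-95,164', '543,-108,161', '542,-121,165', '542,-134,167', '562,-160,18']
215 ['551,-75,13', '551,-89,16', '533,-95,160', '533,-109,157', '533,-122,159', '534,-135,153', '550,-159,29']
218 ['541,-75,7', '539,-88,25', '524,-96,151', '523,-109,156', '524,-122,153', '540,-145,22', '541,-160,15']
221 ['528,-74,21', '529,-89,20', '529,-103,18', '514,-109,150', '530,-132,13', '530,-146,12', '530,-160,17']
224 ['518,-75,15', '519,-89,10', '518,-103,17', '519,-117,16', '519,-131,19', '520,-146,9', '520,-161,7']
[[716.0, 276.0], [768.0, -149.0]] -83.02494998165658
[[768.0, -149.0], [494.0, -181.0]] -173.23678686148634
[[442.0, 240.0], [494.0, -181.0]] -82.90192138159892
[11.85899938  7.02176502 13.51218066] [[701.99935118 -81.86576131 152.15059603]
 [590.5923508   43.36179005 163.18978727]
 [593.44414714 -32.30236724 171.08842588]]
```

```bash
cat >> h.py <<'E'
a7=np.radians(7.0); XR=np.array([np.cos(a7),np.sin(a7),0]); YR=np.array([-np.sin(a7),np.cos(a7),0]); ZR=np.array([0,0,1.])
XP=np.cos(np.pi/6)*XR+.5*ZR; ZP=-.5*XR+np.cos(np.pi/6)*ZR; YP=YR
PC=np.array([565,-107,180.]); RP=Rt(-ZP,XP)
E
python3 - <<'E'
from h import *
print(pose()[0]);plan(PC+110*ZP,RP,8)
E
```

```text
[ 428.60889081 -281.11910881  117.36321348]
dist 244.2 rot 0.676 need>= 5.96
[3.5, -23.0, -19.8, 0.013, 0.066, -0.051]
[5.9, -23.0, -19.2, 0.013, 0.066, -0.051]
[8.3, -22.9, -18.4, 0.013, 0.066, -0.051]
[10.7, -22.7, -17.5, 0.013, 0.066, -0.051]
[12.9, -22.3, -16.4, 0.013, 0.066, -0.051]
[15.1, -21.8, -15.2, 0.013, 0.066, -0.051]
[17.2, -21.1, -13.8, 0.013, 0.066, -0.051]
[19.1, -20.4, -12.3, 0.013, 0.066, -0.051]
```

>>> {"op": "move_arm", "data": {
  "deltas": [
    [3, -21, -28, 0.013, 0.066, -0.051],
    [6, -23, -24, 0.013, 0.066, -0.051],
    [8, -23, -20, 0.013, 0.066, -0.051],
    [11, -23, -17, 0.013, 0.066, -0.051],
    [13, -22, -14, 0.013, 0.066, -0.051]
  ]
}}

```text
t: 4.1
ee_pos: [481.9, -176.4, 240.3]
orientation: [-3.08, 0.043, -0.535]
ft_force: [0.1, 0.2, -1.0]
width: 60.0
```

>>> {"op": "move_arm", "data": {
  "deltas": [
    [15, -22, -11, 0.013, 0.066, -0.051],
    [17, -21, -10, 0.013, 0.066, -0.051],
    [10, -12, -6, 0.01, 0.04, -0.03]
  ]
}}

```text
t: 4.35
ee_pos: [508.9, -117.0, 288.9]
orientation: [-3.002, -0.182, -0.817]
ft_force: [0.5, 0.5, -1.0]
width: 59.8
```

```bash
python3 - <<'E'
from h import *
o=ctrl.get_obs();print(pose()[0],o['ft_force'],o['qvel'].round(3));plan(PC+110*ZP,RP,1)
snap('wrist','w3')
E
```

```text
[ 508.87520168 -116.97554545  288.89694222] [ 0.51545276  0.54019649 -1.01474862] [ 0.176 -0.278  0.134  0.589 -0.182 -0.675]
dist 14.1 rot 0.01 need>= 0.34
[-5.2, -3.2, 12.7, 0.007, -0.007, 0.001]
```

View pics/w3.png

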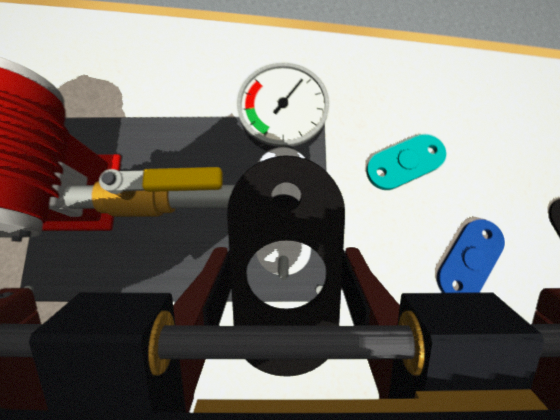

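```bash
python3 - <<'E'
from h import *
d=load('w3'); g=d['frame'][140:310,210:370,::-1]
g=np.clip(g.astype(float)*1.8,0,255).astype(np.uint8)
cv2.imwrite('pics/w3z.png',cv2.resize(g,None,fx=3.5,fy=3.5,interpolation=cv2.INTER_CUBIC))
print(proj(d,np.array([PC+45*XP+37*ZP,PC+45*XP,PC-45*XP+37*ZP,PC])))
p,r=pose(); print(np.linalg.norm(p-PC))
print(r.inv().apply(d['cam_to_world'][:3,3]-p), (r.inv()*R.from_matrix(d['cam_to_world'][:3,:3])).as_matrix().round(3))
E
```

```text
[[281.22137139 170.06559874]
 [281.5097355  163.86623769]
 [281.49695821 276.40765515]
 [281.62130134 213.15357182]]
123.594945732634
[  77.40006909    0.87072077 -160.53292319] [[-0.001 -0.958 -0.286]
 [ 1.    -0.001  0.001]
 [-0.001 -0.286  0.958]]
```

View pics/w3z.png

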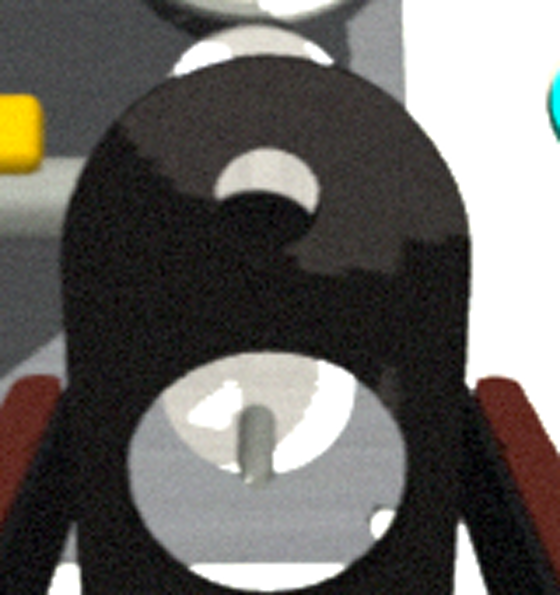

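```bash
python3 - <<'E'
from h import *
d=load('w3'); f=d['frame']; g=cv2.cvtColor(f,cv2.COLOR_RGB2GRAY); p,r=pose()
# brightness profile along stud & crops
c=np.clip(f[245:295,262:305,::-1].astype(float)*1.8,0,255).astype(np.uint8)
cv2.imwrite('pics/w3y.png',cv2.resize(c,None,fx=12,fy=12,interpolation=cv2.INTER_CUBIC))
# gasket in tool frame
m=(g<62).astype(np.uint8); 
def toolplane(uv,z):
    o,q=ray(d,uv); o=r.inv().apply(o-p); q=r.inv().apply(q); return o+q*((z-o[2])/q[:,2])[:,None]
print('upper hole',toolplane([[286.3,197.1],[286.3,274.3]],-5.3))
t=onz(d,[[283.4,274.3],[283.4,277]],189.5)
for q in t: print('PC',q+45*XP-37*ZP)
E
```

```text
upper hole [[39.6075534   1.14091883 -5.3       ]
 [-2.52472463  1.10479036 -5.3       ]]
PC [ 566.93858318 -108.38287377  179.95706006]
PC [ 564.70606761 -108.65584326  179.95706006]
```

View pics/w3y.png

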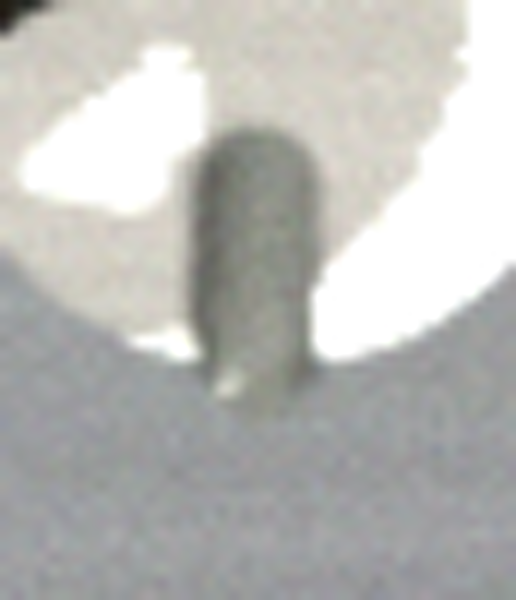

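```bash
python3 - <<'E'
from h import *
d=load('w3'); p,r=pose()
def tp(uv,z):
    o,q=ray(d,uv); o=r.inv().apply(o-p); q=r.inv().apply(q); return (o+q*((z-o[2])/q[:,2])[:,None]).round(2)
for z in(-5.3,): print(tp([[286.3,182.3],[286.3,240],[286.5,156.5],[229,205],[345,205],[228,250],[346,250],[246.5,274],[326,274],[271.7,195],[301.4,195]],z))
E
```

```text
[[ 47.02   1.15  -5.3 ]
 [ 16.97   1.12  -5.3 ]
 [ 59.49   1.25  -5.3 ]
 [ 35.62 -27.35  -5.3 ]
 [ 35.53  30.34  -5.3 ]
 [ 11.45 -29.13  -5.3 ]
 [ 11.35  32.1   -5.3 ]
 [ -2.33 -20.03  -5.3 ]
 [ -2.4   22.19  -5.3 ]
 [ 40.68  -6.05  -5.3 ]
 [ 40.66   8.58  -5.3 ]]
```

>>> {"op": "move_arm", "data": {
  "deltas": [
    [-3, 0, 0, 0, 0, 0],
    [0, 0, 0, 0, 0, 0]
  ]
}}

```text
t: 4.57
ee_pos: [505.2, -115.6, 289.2]
orientation: [-3.001, -0.187, -0.82]
ft_force: [0.1, 0.4, -0.7]
width: 59.5
```

```bash
python3 - <<'E'
from h import *
print(ctrl.get_obs()['qvel'].round(3)); p,r=pose(); d=snap('wrist','w4')
for dd,pp,rr in((d,p,r),): print(rr.inv().apply(dd['cam_to_world'][:3,3]-pp))
d0=load('wrist0'); r0=R.from_rotvec([-3.11499732e+00, -3.98990261e-01,  1.58298048e-04]); print(r0.inv().apply(d0['cam_to_world'][:3,3]-[157.48140672, -604.39454977,  222.08935005]))
c=np.clip(d['frame'][140:310,200:380,::-1].astype(float)*1.8,0,255).astype(np.uint8)
cv2.imwrite('pics/w4z.png',cv2.resize(c,None,fx=4,fy=3.5,interpolation=cv2.INTER_CUBIC)); print(p)
E
```

```text
[ 0.002 -0.007 -0.012 -0.025  0.009  0.031]
[ 7.75692091e+01 -3.15496551e-03 -1.61367883e+02]
[ 7.79715649e+01 -4.68014620e-02 -1.61092640e+02]
[ 505.15634353 -115.57260417  289.21501704]
```

View pics/w4z.png

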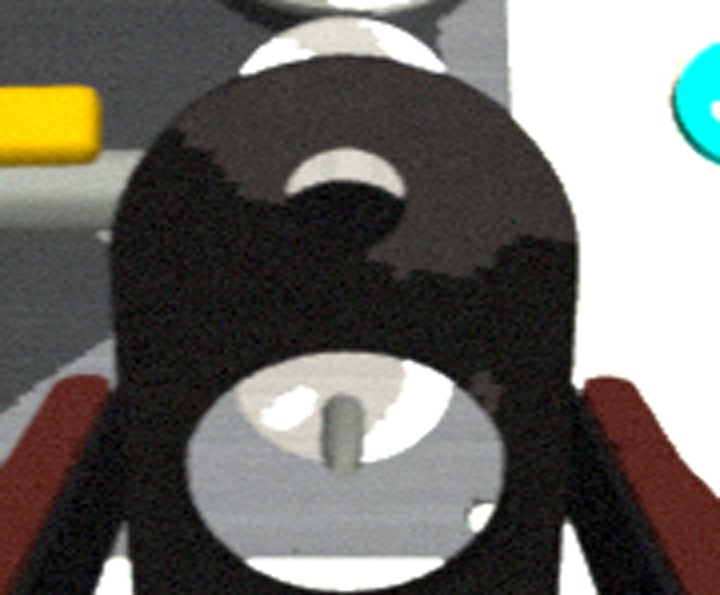

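```bash
cat >> h.py <<'E'
def toolray(d,uv,z):
    "intersect with tool-frame plane z, static cam-tool"
    M=d['M']; 
def tplane(d,p,r,uv,z):
    o,q=ray(d,uv); o=r.inv().apply(o-p); q=r.inv().apply(q); return (o+q*((z-o[2])/q[:,2])[:,None])
E
python3 - <<'E'
from h import *
d=load('w4'); p=np.array([ 505.15634353,-115.57260417,289.21501704]); r=R.from_rotvec(ctrl.get_obs()['orientation']); print(d['cx'],d['cy'])
print(tplane(d,p,r,[[286.5,155.7],[286.5,182.3],[286.5,240.6],[246.75,272],[326.25,272]],-5.3).round(2))
# lower tip
t=onz(d,[[285.75,273.8]],189.5); pc=(t+45*XP-37*ZP)[0]; print('PC',pc)
# flange upper rim top (face edge at x=+61, z=0), and lower rim
print(proj(d,np.array([pc+61*XP,pc-61*XP,pc+45*XP,pc-45*XP,pc-45*XP+37*ZP])))
print('tool tilt wrt RP',(RP.inv()*r).as_rotvec())
E
```

```text
285.9609103825101 213.52324550967407
[[ 60.27   0.23  -5.3 ]
 [ 47.36   0.25  -5.3 ]
 [ 16.85   0.29  -5.3 ]
 [ -1.05 -20.84  -5.3 ]
 [ -1.01  21.47  -5.3 ]]
PC [ 564.1122461  -108.93811361  179.95706006]
[[286.00044554 143.26660197]
 [285.46780608 271.51906877]
 [285.92346625 161.77432783]
 [285.530951   256.29103103]
 [285.75       273.8       ]]
tool tilt wrt RP [-0.00657784  0.00947312 -0.00326829]
```

```bash
cat >> h.py <<'E'
PC=np.array([564.3,-108.7,180.])
def gt(h,off,PC=PC,Rr=RP): return PC+h*ZP-Rr.apply(off)
E
python3 - <<'E'
from h import *
plan(gt(60,[-5,.3,-2.3]),RP,5)
E
```

```text
dist 66.5 rot 0.012 need>= 1.62
[0.2, -0.1, 13.3, 0.001, -0.002, 0.001]
[0.3, -0.1, 13.3, 0.001, -0.002, 0.001]
[0.3, -0.1, 13.3, 0.001, -0.002, 0.001]
[0.3, -0.1, 13.3, 0.001, -0.002, 0.001]
[0.3, -0.1, 13.3, 0.001, -0.002, 0.001]
```

>>> {"op": "move_arm", "data": {
  "deltas": [
    [0.3, 0, 14, 0.001, -0.002, 0.001],
    [0.3, 0, 14, 0.001, -0.002, 0.001],
    [0.3, 0, 14, 0.001, -0.002, 0.001],
    [0.3, 0, 10, 0.001, -0.002, 0.001],
    [0, 0, 0, 0, 0, 0]
  ]
}}

```text
t: 5.03
ee_pos: [532.9, -116.6, 241.0]
orientation: [-3.004, -0.171, -0.797]
ft_force: [-1.3, -0.6, 0.2]
width: 59.7
```

```bash
python3 - <<'E'
from h import *
plan(gt(60,[-5,.3,-2.3]),RP,1)
E
```

```text
dist 12.2 rot 0.01 need>= 0.3
[2.4, -4.4, 11.1, 0.005, 0.005, -0.008]
```

>>> {"op": "move_arm", "data": {
  "deltas": [
    [2.4, -4, 6, 0.005, 0.005, -0.008],
    [0, 0, 2, 0, 0, 0],
    [0, 0, 0, 0, 0, 0]
  ]
}}

```text
t: 5.28
ee_pos: [538.5, -112.4, 233.5]
orientation: [-2.999, -0.183, -0.799]
ft_force: [0.8, -0.2, -0.9]
width: 59.9
```

```bash
python3 - <<'E'
from h import *
plan(gt(60,[-5,.3,-2.3]),RP,1); p,r=pose(); print(p,r.as_rotvec(),ctrl.get_obs()['qvel'].round(3))
d=snap('wrist','w5')
c=np.clip(d['frame'][140:310,200:380,::-1].astype(float)*1.8,0,255).astype(np.uint8)
cv2.imwrite('pics/w5z.png',cv2.resize(c,None,fx=4,fy=3.5,interpolation=cv2.INTER_CUBIC))
print(proj(d,np.array([PC+61*XP,PC-61*XP,PC-45*XP,PC-45*XP+37*ZP,PC+45*XP+37*ZP])))
E
```

```text
dist 2.0 rot 0.003 need>= 0.05
[0.8, -0.8, 1.6, -0.001, 0.003, -0.001]
[ 538.49543079 -112.39375388  233.48495491] [-2.99869814 -0.18284409 -0.79870271] [ 0.003  0.006  0.     0.007  0.005 -0.004]
[[285.21594287 149.89424862]
 [285.3822273  308.3207194 ]
 [285.36276505 290.15148689]
 [285.18711711 318.94652004]
 [285.01573121 184.25845217]]
```

View pics/w5z.png

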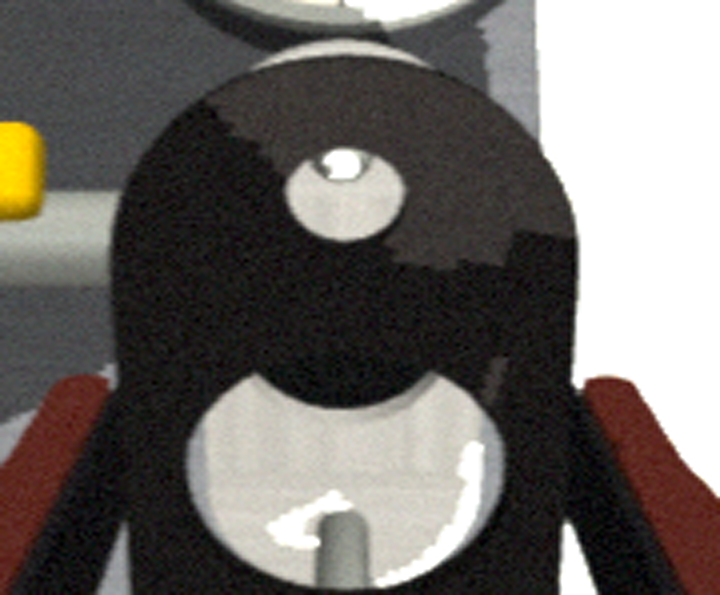

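```bash
sed -i 's/^PC=np.array(\[564.3.*/PC=np.array([563.0,-109.0,180.])/' h.py
python3 - <<'E'
from h import *
plan(gt(42,[-5,.3,-2.3]),RP,3)
E
```

```text
dist 19.2 rot 0.003 need>= 0.47
[-0.1, -0.2, 6.4, -0.0, 0.001, -0.0]
[-0.1, -0.2, 6.4, -0.0, 0.001, -0.0]
[-0.1, -0.2, 6.4, -0.0, 0.001, -0.0]
```

>>> {"op": "move_arm", "data": {
  "deltas": [
    [0, 0, 6, 0, 0.001, 0],
    [0, 0, 6, 0, 0.001, 0],
    [0, 0, 4, 0, 0, 0],
    [0, 0, 0, 0, 0, 0]
  ]
}}

```text
t: 5.67
ee_pos: [547.4, -111.6, 220.1]
orientation: [-2.998, -0.183, -0.806]
ft_force: [0.2, -0.2, -1.0]
width: 59.5
```

```bash
cat >> h.py <<'E'
def wz(n,x0=200,x1=380,y0=140,y1=310,g=1.8):
    d=snap('wrist',n); c=np.clip(d['frame'][y0:y1,x0:x1,::-1].astype(float)*g,0,255).astype(np.uint8)
    cv2.imwrite(f'pics/{n}z.png',cv2.resize(c,None,fx=4,fy=3.5,interpolation=cv2.INTER_CUBIC)); return d
E
python3 - <<'E'
from h import *
plan(gt(42,[-5,.3,-2.3]),RP,1); p,r=pose(); print(p,r.as_rotvec(),ctrl.get_obs()['qvel'].round(3))
d=wz('w6')
print(proj(d,np.array([PC+61*XP,PC-61*XP,PC-45*XP,PC-45*XP+37*ZP,PC+45*XP+37*ZP])))
E
```

```text
dist 3.4 rot 0.002 need>= 0.08
[-1.3, -1.0, 3.0, 0.0, -0.002, -0.0]
[ 547.36388654 -111.61766043  220.11980085] [-2.99786047 -0.18286754 -0.80649127] [ 0.003 -0.002  0.001 -0.     0.001  0.001]
[[284.79192562 156.3330382 ]
 [284.94852868 324.26474394]
 [284.92999724 305.16631398]
 [284.74995873 338.60617377]
 [284.58143834 194.5875805 ]]
```

View pics/w6z.png

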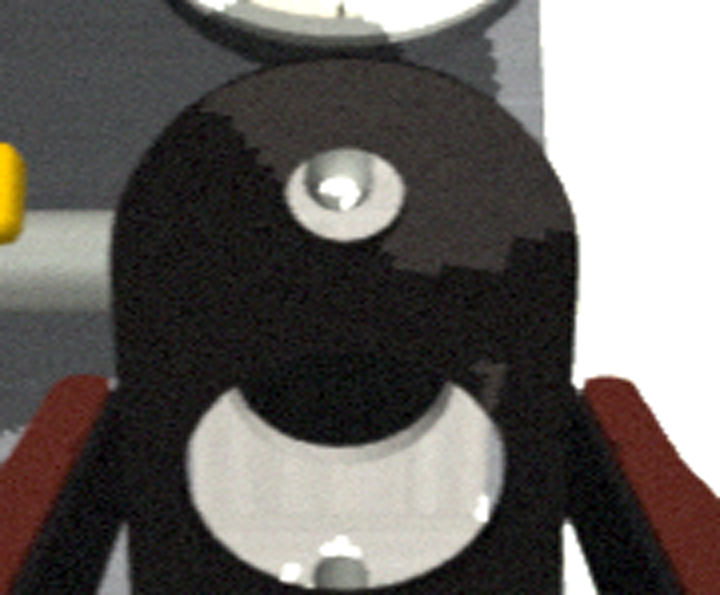

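>>> {"op": "move_arm", "data": {
  "deltas": [
    [-0.8, -0.8, 3, 0, -0.002, 0],
    [0, 0, 4, 0, 0, 0],
    [0, 0, 4, 0, 0, 0],
    [0, 0, 0, 0, 0, 0]
  ]
}}

```text
t: 6.05
ee_pos: [552.5, -110.1, 209.8]
orientation: [-2.999, -0.183, -0.804]
ft_force: [0.1, 0.4, -0.1]
width: 59.6
```

```bash
sed -i 's/^PC=np.array(\[563.0.*/PC=np.array([563.4,-109.0,180.])/' h.py; python3 - <<'E'
from h import *
plan(gt(30,[-5,.3,-2.3]),RP,1); p,r=pose(); print(p,ctrl.get_obs()['ft_force'],ctrl.get_obs()['moment'])
d=wz('w7')
E
```

```text
dist 3.6 rot 0.001 need>= 0.09
[-0.5, -0.1, 3.6, 0.0, -0.0, -0.0]
[ 552.5411789  -110.13283866  209.83370894] [ 0.07308018  0.41206253 -0.05327305] [-0.00466162  0.27860571  0.00503858]
```

View pics/w7z.png

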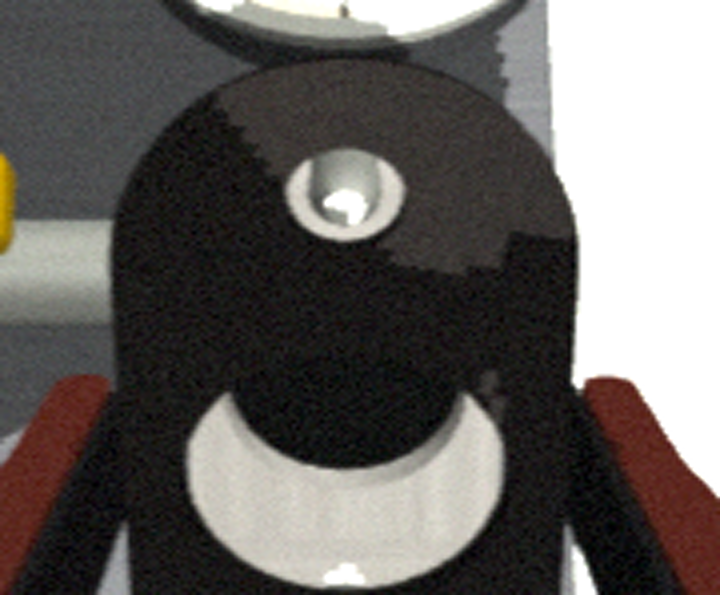

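>>> {"op": "move_arm", "data": {
  "deltas": [
    [-0.5, 0, 5, 0, 0, 0],
    [0, 0, 6, 0, 0, 0],
    [0, 0, 4, 0, 0, 0]
  ]
}}

```text
t: 6.35
ee_pos: [560.3, -109.5, 196.7]
orientation: [-2.999, -0.183, -0.807]
ft_force: [1.2, 0.1, -1.0]
width: 59.7
```

```bash
python3 - <<'E'
from h import *
plan(gt(3,[-5,.3,-2.3]),RP,3); p,r=pose(); print(p,ctrl.get_obs()['ft_force'],ctrl.get_obs()['moment'])
E
```

```text
dist 15.3 rot 0.002 need>= 0.37
[-0.2, -0.1, 5.1, 0.0, -0.001, 0.0]
[-0.2, -0.1, 5.1, 0.0, -0.001, 0.0]
[-0.2, -0.1, 5.1, 0.0, -0.001, 0.0]
[ 560.30243066 -109.46583201  196.65090948] [ 1.19274952  0.05445405 -1.00355388] [0.00344764 0.2575923  0.02020301]
```

Forces are small and it's tracking well. I'll continue down.

>>> {"op": "move_arm", "data": {
  "deltas": [
    [-0.3, 0, 5, 0, -0.001, 0],
    [-0.2, 0, 4, 0, 0, 0],
    [0, 0, 3, 0, 0, 0],
    [0, 0, 1, 0, 0, 0]
  ]
}}

```text
t: 6.68
ee_pos: [567.1, -108.5, 182.6]
orientation: [-3.0, -0.183, -0.803]
ft_force: [0.3, -0.6, -0.8]
width: 60.1
```

```bash
python3 - <<'E'
from h import *
plan(gt(3,[-5,.3,-2.3]),RP,1); p,r=pose(); print(p,ctrl.get_obs()['ft_force'],ctrl.get_obs()['moment'])
E
```

```text
dist 0.6 rot 0.001 need>= 0.02
[0.5, -0.3, -0.3, 0.001, 0.001, -0.0]
[ 567.05514226 -108.51368254  182.61307816] [ 0.3298151  -0.61093834 -0.77347449] [-0.04919525  0.26840103 -0.03149775]
```

>>> {"op": "move_arm", "data": {
  "deltas": [
    [0.3, 0, 1, 0, 0, 0],
    [0, 0, 0.8, 0, 0, 0]
  ]
}}

```text
t: 6.85
ee_pos: [568.3, -108.3, 180.6]
orientation: [-3.0, -0.183, -0.802]
ft_force: [0.2, 0.8, -0.8]
width: 59.2
```

>>> {"op": "move_arm", "data": {
  "deltas": [
    [0, 0, 1, 0, 0, 0],
    [0, 0, 0.5, 0, 0, 0]
  ]
}}

```text
t: 7.02
ee_pos: [568.6, -108.2, 180.0]
orientation: [-2.999, -0.184, -0.803]
ft_force: [-9.8, -0.9, 10.5]
width: 59.2
```

```bash
python3 - <<'E'
from h import *
plan(gt(3,[-5,.3,-2.3]),RP,1); d=wz('w8')
E
```

```text
dist 3.4 rot 0.001 need>= 0.08
[0.4, -0.1, -3.3, 0.0, 0.001, 0.0]
```

View pics/w8z.png

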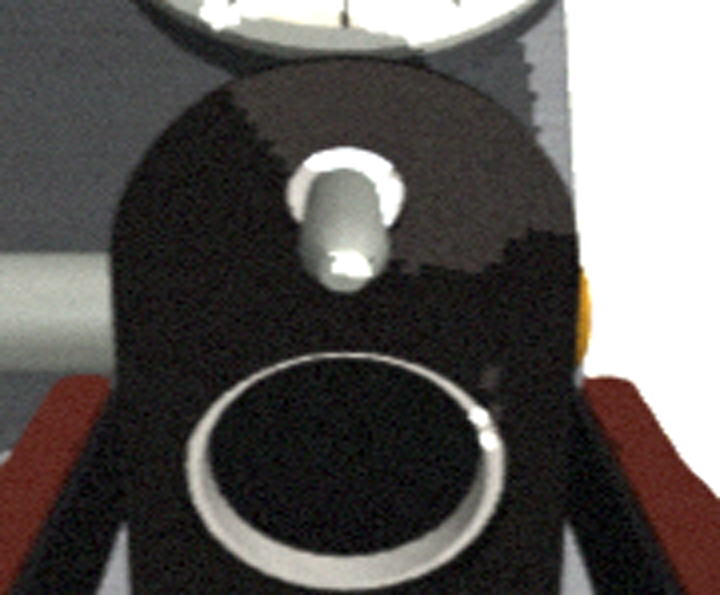

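>>> {"op": "move_arm", "data": {
  "deltas": [
    [0, 0, -0.5, 0, 0, 0],
    [0, 0, 0, 0, 0, 0],
    [0, 0, 0, 0, 0, 0]
  ],
  "hand": -0.6
}}

```text
t: 7.32
ee_pos: [568.7, -108.5, 181.6]
orientation: [-3.0, -0.184, -0.806]
ft_force: [-0.8, 0.6, -0.3]
width: 69.8
```

>>> {"op": "move_arm", "data": {
  "deltas": [
    [0, 0, -8, 0, 0, 0],
    [0, 0, -15, 0, 0, 0],
    [0, 0, -20, 0, 0, 0],
    [0, 0, -25, 0, 0, 0],
    [0, 0, -20, 0, 0, 0]
  ]
}}

```text
t: 7.73
ee_pos: [522.1, -113.4, 257.4]
orientation: [-3.001, -0.183, -0.794]
ft_force: [0.8, 0.9, -1.3]
width: 70.5
```

```bash
python3 - <<'E'
from h import *
d=snap('wrist','w9');p,r=pose();print(p)
E
```

```text
[ 522.30996966 -113.87124549  260.54481922]
```

View pics/w9.png

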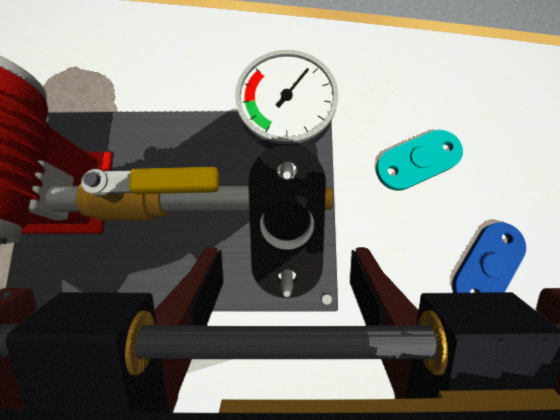

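The wrist view shows the gasket flat on the port with both studs through it, at (287,172) and (287,283). Next is the blue plate, with its boss at (488,265).

```bash
python3 - <<'E'
from h import *
plan([573,-377,120],yaw(-28.8),10)
d=load('w9')
print(onz(d,[[506.5,239.5],[474,292]],12), onz(d,[[488,265]],18))
E
```

```text
dist 302.6 rot 0.808 need>= 7.38
[-5.4, 26.7, 13.1, -0.016, -0.05, 0.061]
[-3.1, 26.8, 13.8, -0.016, -0.05, 0.061]
[-0.8, 26.7, 14.3, -0.016, -0.05, 0.061]
[1.6, 26.4, 14.7, -0.016, -0.05, 0.061]
[3.9, 26.0, 15.0, -0.016, -0.05, 0.061]
[6.3, 25.4, 15.2, -0.016, -0.05, 0.061]
[8.6, 24.7, 15.2, -0.016, -0.05, 0.061]
[10.8, 23.9, 15.1, -0.016, -0.05, 0.061]
[13.0, 22.9, 14.9, -0.016, -0.05, 0.061]
[15.1, 21.8, 14.5, -0.016, -0.05, 0.061]
[[ 608.85130557 -399.42308607   12.        ]
 [ 534.9558154  -355.17619725   12.        ]] [[ 570.9525926  -370.18654175   18.        ]]
```

>>> {"op": "move_arm", "data": {
  "deltas": [
    [-5, 27, 2, -0.016, -0.05, 0.061],
    [-3, 27, 8, -0.016, -0.05, 0.061],
    [-1, 27, 14, -0.016, -0.05, 0.061],
    [2, 26, 16, -0.016, -0.05, 0.061],
    [4, 26, 18, -0.016, -0.05, 0.061]
  ],
  "hand": -1
}}

```text
t: 8.2
ee_pos: [539.7, -250.0, 207.8]
orientation: [-3.087, 0.318, -0.416]
ft_force: [0.2, -0.2, 0.1]
width: 87.5
```

>>> {"op": "move_arm", "data": {
  "deltas": [
    [6, 25, 18, -0.016, -0.05, 0.061],
    [8, 25, 18, -0.016, -0.05, 0.061],
    [10, 24, 16, -0.016, -0.05, 0.061],
    [12, 22, 14, -0.016, -0.05, 0.061],
    [6, 10, 5, -0.016, -0.05, 0.061]
  ]
}}

```text
t: 8.62
ee_pos: [559.0, -373.9, 136.5]
orientation: [3.025, -0.822, -0.011]
ft_force: [-0.1, 0.7, 0.4]
width: 88.1
```

```bash
python3 - <<'E'
from h import *
print(pose()[0]); plan([573,-377,120],yaw(-28.8),2)
E
```

```text
[ 559.01143901 -373.92725173  136.53888822]
dist 21.9 rot 0.03 need>= 0.53
[6.8, -2.3, 8.2, 0.004, 0.002, -0.014]
[6.9, -2.2, 8.2, 0.004, 0.002, -0.014]
```

>>> {"op": "move_arm", "data": {
  "deltas": [
    [7, -2, 8, 0.004, 0.002, -0.014],
    [4, -1, 5, 0, 0, 0],
    [0, 0, 0, 0, 0, 0]
  ]
}}

```text
t: 8.87
ee_pos: [571.7, -379.3, 119.5]
orientation: [3.034, -0.802, -0.007]
ft_force: [-0.3, 0.5, -0.4]
width: 87.7
```

```bash
python3 - <<'E'
from h import *
p,r=pose();print(p, ctrl.get_obs()['qvel'].round(3))
d=snap('wrist','w10'); f=d['frame']; hsv=cv2.cvtColor(f,cv2.COLOR_RGB2HSV)
m=((hsv[:,:,0]>100)&(hsv[:,:,0]<130)&(hsv[:,:,1]>120)).astype(np.uint8)
n,l,s,c=cv2.connectedComponentsWithStats(m); k=1+np.argmax(s[1:,4]); m=(l==k).astype(np.uint8)
cn,h=cv2.findContours(m,cv2.RETR_CCOMP,cv2.CHAIN_APPROX_NONE)
for i,c in enumerate(cn):
    if len(c)<10: continue
    P=onz(d,c[:,0].astype(float),12)[:,:2].astype(np.float32); q=cv2.minAreaRect(P)
    print(h[0][i][3],np.round(q[0],1),np.round(q[1],1),round(q[2],1))
E
```

```text
[ 571.74604894 -379.34913704  119.51447502] [ 0.003  0.     0.022  0.013 -0.013 -0.037]
-1 [ 572.5 -378.7] [ 59.  128.4] 60.9
0 [ 535.5 -358. ] [13.1 12.6] 13.2
0 [ 612.3 -401. ] [15.1 15.1] 15.2
```

View pics/w10.png

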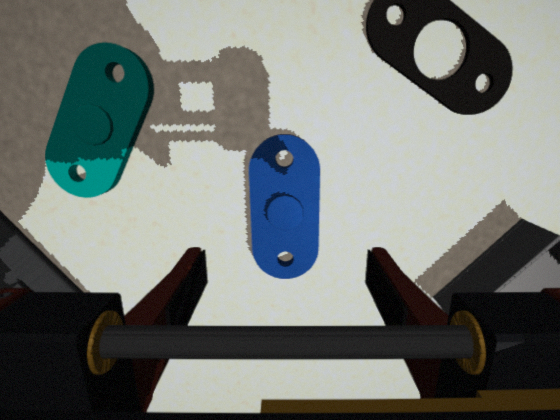

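```bash
python3 - <<'E'
from h import *
plan([572.7,-378.8,2.5],yaw(-29.2),6)
E
```

```text
dist 117.4 rot 0.009 need>= 2.86
[0.3, -0.2, 19.6, 0.001, 0.001, -0.001]
[0.3, -0.2, 19.6, 0.001, 0.001, -0.001]
[0.3, -0.2, 19.6, 0.001, 0.001, -0.001]
[0.2, -0.2, 19.6, 0.001, 0.001, -0.001]
[0.2, -0.2, 19.6, 0.001, 0.001, -0.001]
[0.2, -0.1, 19.6, 0.001, 0.001, -0.001]
```

>>> {"op": "move_arm", "data": {
  "deltas": [
    [0.3, 0, 18, 0, 0, 0],
    [0.3, 0, 20, 0, 0, 0],
    [0.3, 0, 20, 0, 0, 0],
    [0.2, 0, 18, 0, 0, 0],
    [0.2, 0, 10, 0, 0, 0]
  ]
}}

```text
t: 9.33
ee_pos: [574.0, -376.2, 38.8]
orientation: [3.036, -0.787, 0.013]
ft_force: [-0.8, 0.5, -0.0]
width: 87.9
```

```bash
python3 - <<'E'
from h import *
plan([572.7,-378.8,2.5],yaw(-29.2),2)
E
```

```text
dist 36.5 rot 0.01 need>= 0.89
[-0.1, 1.4, 18.2, 0.001, -0.005, 0.001]
[-0.0, 1.4, 18.2, 0.001, -0.005, 0.001]
```

>>> {"op": "move_arm", "data": {
  "deltas": [
    [0, 1.4, 12, 0, -0.005, 0.001],
    [0, 1, 10, 0, -0.003, 0],
    [0, 0, 5, 0, 0, 0],
    [0, 0, 2, 0, 0, 0]
  ]
}}

```text
t: 9.67
ee_pos: [572.4, -376.4, 8.9]
orientation: [3.04, -0.784, 0.001]
ft_force: [-0.0, 1.0, -0.3]
width: 87.9
```

```bash
python3 - <<'E'
from h import *
plan([572.7,-378.8,2.5],yaw(-29.2),1)
E
```

```text
dist 6.8 rot 0.006 need>= 0.17
[1.4, 2.0, 6.4, 0.002, -0.001, 0.005]
```

>>> {"op": "move_arm", "data": {
  "deltas": [
    [1.4, 2, 4, 0.002, 0, 0.005],
    [0, 0, 2.5, 0, 0, 0],
    [0, 0, 0, 0, 0, 0]
  ]
}}

```text
t: 9.92
ee_pos: [573.3, -379.5, 2.6]
orientation: [3.039, -0.792, 0.004]
ft_force: [-0.7, 0.7, -0.2]
width: 87.7
```

```bash
python3 - <<'E'
from h import *
plan([572.7,-378.8,2.5],yaw(-29.2),1)
E
```

```text
dist 0.9 rot 0.003 need>= 0.02
[-0.9, -0.3, 0.1, -0.0, -0.003, -0.0]
```

>>> {"op": "move_arm", "data": {
  "deltas": [
    [-0.5, 0, 0, 0, 0, 0],
    [0, 0, 0, 0, 0, 0],
    [0, 0, 0, 0, 0, 0],
    [0, 0, 0, 0, 0, 0],
    [0, 0, 0, 0, 0, 0]
  ],
  "hand": 1
}}

```text
t: 10.33
ee_pos: [573.8, -380.1, 4.2]
orientation: [3.038, -0.792, 0.008]
ft_force: [-0.2, -0.7, -2.0]
width: 59.6
```

>>> {"op": "move_arm", "data": {
  "deltas": [
    [0, 0, 0, 0, 0, 0],
    [0, 0, -8, 0, 0, 0],
    [0, 0, -20, 0, 0, 0],
    [0, 0, -30, 0, 0, 0],
    [0, 0, -25, 0, 0, 0]
  ]
}}

```text
t: 10.75
ee_pos: [568.6, -376.5, 83.0]
orientation: [-3.036, 0.792, 0.014]
ft_force: [0.8, -0.0, -2.9]
width: 59.4
```

```bash
python3 - <<'E'
from h import *
print(pose()[0],ctrl.get_obs()['width']); plan(PC+85*ZP,RP,10)
E
```

```text
[ 568.57665503 -376.51672465   83.00153399] 59.398773566709124
dist 316.5 rot 0.821 need>= 7.72
[-17.1, -20.6, -16.9, 0.016, 0.051, -0.062]
[-14.9, -21.9, -17.4, 0.016, 0.051, -0.062]
[-12.6, -23.0, -17.7, 0.016, 0.051, -0.062]
[-10.2, -24.0, -17.9, 0.016, 0.051, -0.062]
[-7.8, -24.8, -18.0, 0.016, 0.051, -0.062]
[-5.3, -25.5, -17.9, 0.016, 0.051, -0.062]
[-2.8, -26.1, -17.7, 0.016, 0.051, -0.062]
[-0.3, -26.5, -17.4, 0.016, 0.051, -0.062]
[2.3, -26.7, -16.9, 0.016, 0.051, -0.062]
[4.8, -26.7, -16.3, 0.016, 0.051, -0.062]
```

>>> {"op": "move_arm", "data": {
  "deltas": [
    [-17, -18, -28, 0.016, 0.051, -0.062],
    [-15, -20, -30, 0.016, 0.051, -0.062],
    [-13, -22, -28, 0.016, 0.051, -0.062],
    [-10, -24, -22, 0.016, 0.051, -0.062],
    [-8, -25, -18, 0.016, 0.051, -0.062]
  ]
}}

```text
t: 11.17
ee_pos: [541.3, -250.3, 214.3]
orientation: [-3.085, 0.293, -0.427]
ft_force: [0.8, 0.2, -1.1]
width: 59.0
```

```bash
python3 - <<'E'
from h import *
print(pose()[0]); plan(PC+85*ZP,RP,5)
E
```

```text
[ 541.34553846 -250.34993357  214.25861731]
dist 143.2 rot 0.394 need>= 3.49
[-6.8, -26.3, -9.0, 0.017, 0.049, -0.06]
[-4.8, -26.8, -8.8, 0.017, 0.049, -0.06]
[-2.7, -27.2, -8.6, 0.017, 0.049, -0.06]
[-0.7, -27.4, -8.2, 0.017, 0.049, -0.06]
[1.3, -27.5, -7.7, 0.017, 0.049, -0.06]
```

>>> {"op": "move_arm", "data": {
  "deltas": [
    [-7, -26, -12, 0.017, 0.049, -0.06],
    [-5, -27, -12, 0.017, 0.049, -0.06],
    [-3, -27, -8, 0.017, 0.049, -0.06],
    [-1, -24, -4, 0.017, 0.049, -0.06],
    [0, -13, 0, 0.013, 0.04, -0.05]
  ]
}}

```text
t: 11.58
ee_pos: [519.5, -124.2, 255.8]
orientation: [-2.997, -0.201, -0.822]
ft_force: [0.1, 0.4, -2.5]
width: 59.8
```

```bash
python3 - <<'E'
from h import *
print(pose()[0]); plan(PC+85*ZP,RP,1)
E
```

```text
[ 519.53961267 -124.24511249  255.82655644]
dist 10.4 rot 0.017 need>= 0.25
[1.5, -9.8, 3.4, 0.002, -0.011, 0.012]
```

>>> {"op": "move_arm", "data": {
  "deltas": [
    [1, -4, 2, 0, -0.006, 0.008],
    [0, 0, 0, 0, 0, 0],
    [0, 0, 0, 0, 0, 0]
  ]
}}

```text
t: 11.83
ee_pos: [516.9, -115.8, 255.1]
orientation: [-2.996, -0.2, -0.813]
ft_force: [-0.5, -0.5, -2.5]
width: 59.7
```

```bash
python3 - <<'E'
from h import *
plan(PC+85*ZP,RP,1); p,r=pose(); print(p,r.as_rotvec(),ctrl.get_obs()['qvel'].round(3))
d=wz('w11'); d['x']=0
print(proj(d,np.array([PC-45*XP+6*ZP,PC-45*XP+37*ZP,PC+45*XP+37*ZP])))
E
```

```text
dist 4.8 rot 0.013 need>= 0.12
[3.1, -1.1, 3.6, -0.002, -0.006, 0.011]
[ 516.91193737 -115.82275873  255.12452049] [-2.99567363 -0.20021679 -0.81285162] [ 0.009 -0.016  0.003 -0.01   0.006  0.018]
[[284.19964943 269.0360571 ]
 [283.89902307 287.63366643]
 [285.1721268  165.14572629]]
```

View pics/w11z.png

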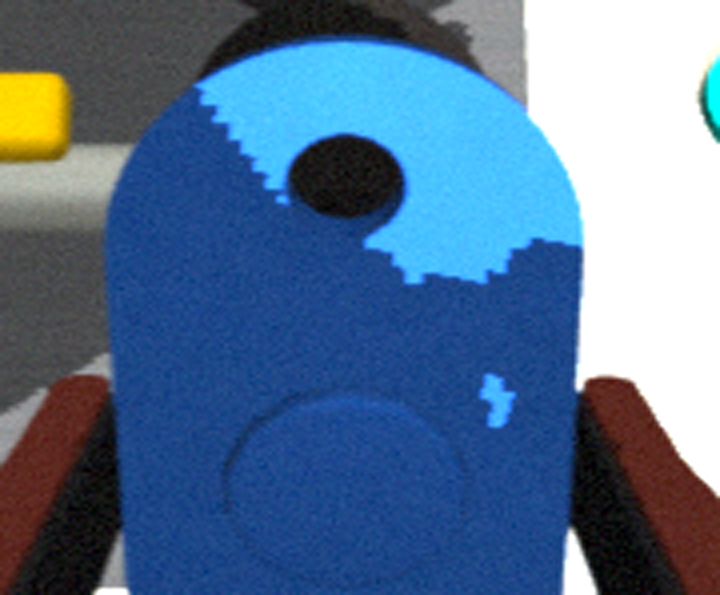

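```bash
python3 - <<'E'
from h import *
d=load('w11'); p,r=pose()
print(tplane(d,p,r,[[286.5,178],[286.5,150.9],[272,192],[301.3,192]],-7.8).round(2), tplane(d,p,r,[[286.5,251],[286.5,307]],-13.8).round(2))
off=[-5,.3,-1.8]
plan(gt(70,off),RP,2)
E
```

```text
[[ 4.974e+01 -5.000e-02 -7.800e+00]
 [ 6.259e+01 -7.000e-02 -7.800e+00]
 [ 4.287e+01 -7.090e+00 -7.800e+00]
 [ 4.288e+01  7.150e+00 -7.800e+00]] [[ 1.447e+01 -1.000e-02 -1.380e+01]
 [-1.711e+01  3.000e-02 -1.380e+01]]
dist 21.8 rot 0.012 need>= 0.53
[3.9, -0.8, 10.2, -0.001, -0.003, 0.005]
[3.9, -0.8, 10.2, -0.001, -0.003, 0.005]
```

```bash
python3 - <<'E'
from h import *
plan(gt(58,[-2.6,.1,-1.8]),RP,3)
E
```

```text
dist 32.8 rot 0.012 need>= 0.8
[1.8, -0.5, 10.8, -0.001, -0.002, 0.003]
[1.8, -0.5, 10.8, -0.001, -0.002, 0.003]
[1.8, -0.5, 10.8, -0.001, -0.002, 0.003]
```

>>> {"op": "move_arm", "data": {
  "deltas": [
    [2, -0.5, 11, -0.001, -0.003, 0.005],
    [2, -0.5, 10, 0, -0.002, 0.005],
    [1, 0, 5, 0, 0, 0],
    [0, 0, 0, 0, 0, 0]
  ]
}}

```text
t: 12.22
ee_pos: [537.3, -114.5, 233.8]
orientation: [-2.999, -0.18, -0.806]
ft_force: [0.2, -0.7, -1.3]
width: 59.6
```

```bash
python3 - <<'E'
from h import *
plan(gt(48,[-2.6,.1,-1.8]),RP,1); p,r=pose(); print(p,r.as_rotvec(),ctrl.get_obs()['qvel'].round(3))
d=wz('w12')
print(proj(d,np.array([PC-45*XP+6*ZP,PC-45*XP+37*ZP,PC+45*XP+37*ZP])))
E
```

```text
dist 13.9 rot 0.003 need>= 0.34
[-1.3, -2.4, 13.7, 0.001, -0.002, -0.002]
[ 537.32866955 -114.52827008  233.79626569] [-2.99879535 -0.17958084 -0.8063244 ] [ 0.002  0.022 -0.008 -0.004  0.002  0.009]
[[282.87082851 294.07429821]
 [282.50167716 318.51771119]
 [281.74089189 183.80972234]]
```

View pics/w12z.png

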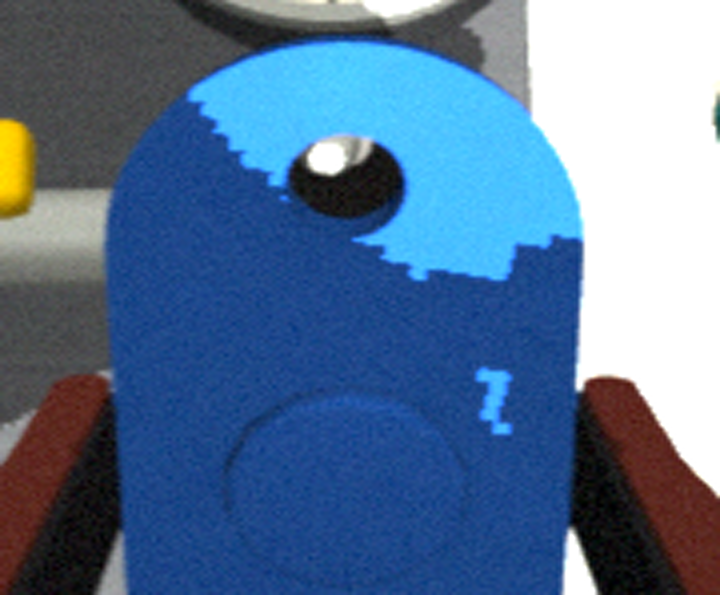

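>>> {"op": "move_arm", "data": {
  "deltas": [
    [-1.2, -2.2, 4, 0.001, -0.002, -0.002],
    [0, 0, 5, 0, 0, 0],
    [0, 0, 3, 0, 0, 0],
    [0, 0, 0, 0, 0, 0]
  ]
}}

```text
t: 12.6
ee_pos: [542.2, -111.6, 220.9]
orientation: [-2.999, -0.183, -0.8]
ft_force: [-0.0, 0.3, -1.1]
width: 59.7
```

```bash
python3 - <<'E'
from h import *
plan(gt(48,[-2.6,.1,-1.8]),RP,1); p,r=pose(); print(p,r.as_rotvec(),ctrl.get_obs()['qvel'].round(3))
d=wz('w13')
print(proj(d,np.array([PC-45*XP+6*ZP,PC-45*XP+37*ZP,PC+45*XP+37*ZP])))
E
```

```text
dist 0.7 rot 0.002 need>= 0.02
[0.6, -0.1, -0.2, -0.001, 0.002, -0.0]
[ 542.24777901 -111.62535116  220.85655803] [-2.99918437 -0.18295442 -0.79999056] [ 0.002  0.002 -0.    -0.     0.001  0.001]
[[285.89408707 301.46284412]
 [285.85797285 328.82785291]
 [285.82428753 185.24967602]]
```

View pics/w13z.png

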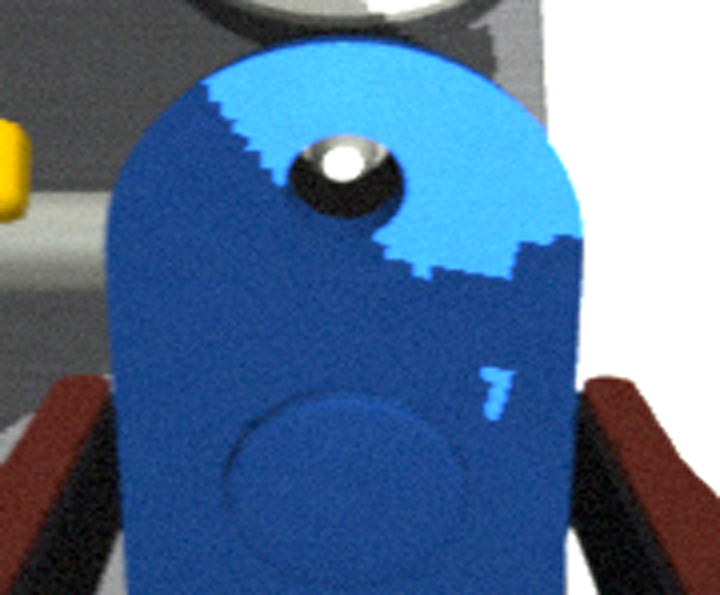

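>>> {"op": "move_arm", "data": {
  "deltas": [
    [0, 0, 4, 0, 0.001, 0],
    [0, 0, 5, 0, 0, 0],
    [0, 0, 5, 0, 0, 0],
    [0, 0, 0, 0, 0, 0]
  ]
}}

```text
t: 12.98
ee_pos: [550.0, -111.0, 208.5]
orientation: [-2.999, -0.183, -0.804]
ft_force: [-0.3, 0.4, -1.8]
width: 59.8
```

```bash
python3 - <<'E'
from h import *
plan(gt(33,[-2.6,.1,-1.8]),RP,1); p,r=pose(); print(p,ctrl.get_obs()['ft_force'],ctrl.get_obs()['moment'])
d=wz('w14')
print(proj(d,np.array([PC-45*XP+6*ZP,PC-45*XP+37*ZP,PC+45*XP+37*ZP])))
E
```

```text
dist 0.5 rot 0.001 need>= 0.01
[0.1, -0.4, 0.3, 0.0, -0.0, -0.0]
[ 549.98824392 -110.98305031  208.50568651] [-0.26156322  0.38878544 -1.83785816] [-0.02510938  0.43952921 -0.03904309]
[[285.40559604 314.25043579]
 [285.33588515 345.54973148]
 [285.22486505 192.13664024]]
```

View pics/w14z.png

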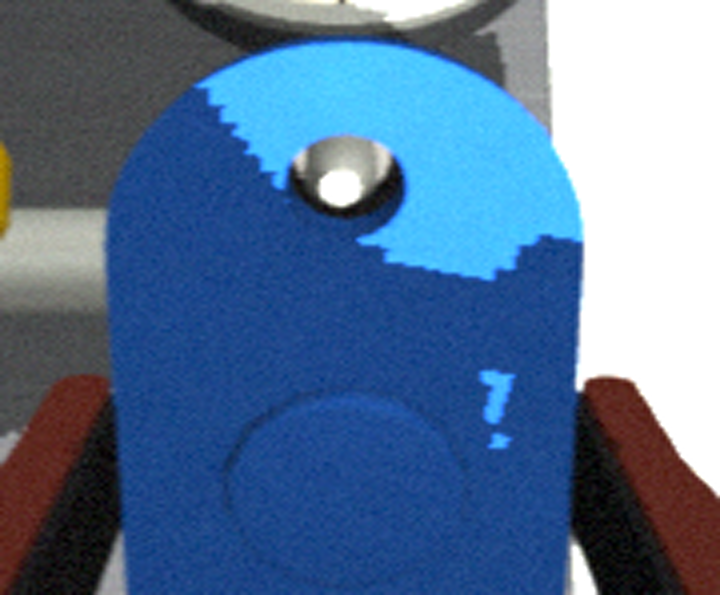

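>>> {"op": "move_arm", "data": {
  "deltas": [
    [0, -0.4, 4, 0, 0, 0],
    [0, 0, 5, 0, 0, 0],
    [0, 0, 5, 0, 0, 0]
  ]
}}

```text
t: 13.28
ee_pos: [557.6, -109.9, 196.6]
orientation: [-2.999, -0.183, -0.807]
ft_force: [0.4, -0.3, -1.5]
width: 59.6
```

```bash
python3 - <<'E'
from h import *
plan(gt(12,[-2.6,.1,-1.8]),RP,1); p,r=pose(); print(p,ctrl.get_obs()['ft_force'],ctrl.get_obs()['moment'])
E
```

```text
dist 7.2 rot 0.002 need>= 0.18
[-0.6, -0.3, 7.2, 0.001, -0.002, -0.0]
[ 557.57836412 -109.89485698  196.63686937] [ 0.42245718 -0.26633259 -1.51869652] [-0.0500647   0.4526564  -0.02211663]
```

>>> {"op": "move_arm", "data": {
  "deltas": [
    [-0.4, 0, 3, 0, -0.001, 0],
    [0, 0, 2.5, 0, 0, 0],
    [0, 0, 1.5, 0, 0, 0],
    [0, 0, 0.5, 0, 0, 0]
  ]
}}

```text
t: 13.62
ee_pos: [561.5, -109.2, 187.9]
orientation: [-2.999, -0.183, -0.803]
ft_force: [-0.4, 0.1, -2.5]
width: 59.6
```

```bash
python3 - <<'E'
from h import *
plan(gt(12,[-2.6,.1,-1.8]),RP,1); p,r=pose(); print(p,ctrl.get_obs()['ft_force'],ctrl.get_obs()['moment'])
E
```

```text
dist 2.5 rot 0.001 need>= 0.06
[0.4, -0.0, -2.4, 0.0, 0.001, -0.0]
[ 561.46298499 -109.1705666   187.85475487] [-0.42648867  0.1130296  -2.4501632 ] [-0.01310088  0.35943349  0.00549286]
```

>>> {"op": "move_arm", "data": {
  "deltas": [
    [0, 0, 0.8, 0, 0, 0],
    [0, 0, 0.8, 0, 0, 0]
  ]
}}

```text
t: 13.78
ee_pos: [562.0, -109.1, 187.0]
orientation: [-2.999, -0.183, -0.803]
ft_force: [-22.5, -2.0, 26.2]
width: 59.7
```

>>> {"op": "move_arm", "data": {
  "deltas": [
    [0, 0, -0.4, 0, 0, 0],
    [0, 0, 0, 0, 0, 0],
    [0, 0, 0, 0, 0, 0]
  ],
  "hand": -0.6
}}

```text
t: 14.03
ee_pos: [562.6, -109.7, 189.1]
orientation: [-2.999, -0.183, -0.809]
ft_force: [0.7, 0.8, 0.2]
width: 69.9
```

>>> {"op": "move_arm", "data": {
  "deltas": [
    [0, 0, -8, 0, 0, 0],
    [0, 0, -15, 0, 0, 0],
    [0, 0, -20, 0, 0, 0],
    [0, 0, -25, 0, 0, 0],
    [0, 0, -20, 0, 0, 0]
  ]
}}

```text
t: 14.45
ee_pos: [516.5, -114.8, 265.6]
orientation: [-3.001, -0.182, -0.799]
ft_force: [-0.4, 0.9, -0.2]
width: 70.1
```

```bash
python3 - <<'E'
from h import *
d=snap('wrist','w15');p,r=pose();print(p,r.as_rotvec())
E
```

```text
[ 516.67923464 -115.22694018  268.67697367] [-3.00067482 -0.18238263 -0.80484531]
```

View pics/w15.png

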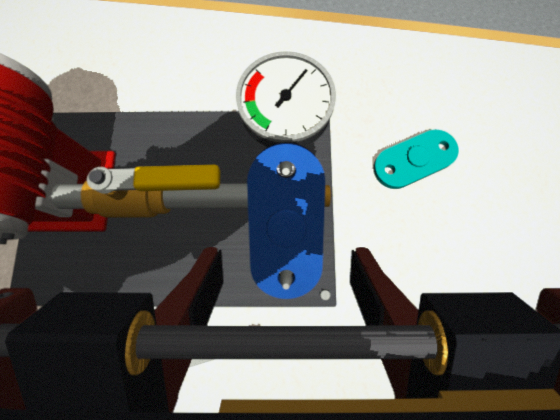

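The blue plate sits over both studs, at (287,168) and (287,280). I'll check that it lies flat using depth, then measure the crank and valve.

```bash
python3 - <<'E'
from h import *
d=load('w15'); C=cloud(d); f=d['frame']; hsv=cv2.cvtColor(f,cv2.COLOR_RGB2HSV)
m=((hsv[:,:,0]>100)&(hsv[:,:,0]<130)&(hsv[:,:,1]>120)); m=cv2.erode(m.astype(np.uint8),np.ones((5,5)))>0
P=C[m]; q=P-PC; u,v,w=q@XP,q@YP,q@ZP; bo=(u**2+v**2>19**2)&(abs(w-18)<15); A=np.c_[u[bo],v[bo],np.ones(bo.sum())]
print(bo.sum(),np.linalg.lstsq(A,w[bo],rcond=None)[0], np.median(w[~bo]), u.min(),u.max(),v.min(),v.max())
d=snap('top','top2'); s=snap('scene','sc2')
cv2.imwrite('pics/t2z.png',cv2.resize(d['frame'][150:275,185:345,::-1],None,fx=5,fy=4.8,interpolation=cv2.INTER_CUBIC))
cv2.imwrite('pics/s2z.png',cv2.resize(s['frame'][120:280,230:390,::-1],None,fx=5,fy=3.75,interpolation=cv2.INTER_CUBIC))
E
```

```text
7073 [7.85255107e-04 1.60755684e-04 1.40591013e+01] 19.537611376014016 -67.42689415536262 79.94748487399107 -28.43378466778006 28.50945231001358
```

View pics/t2z.png

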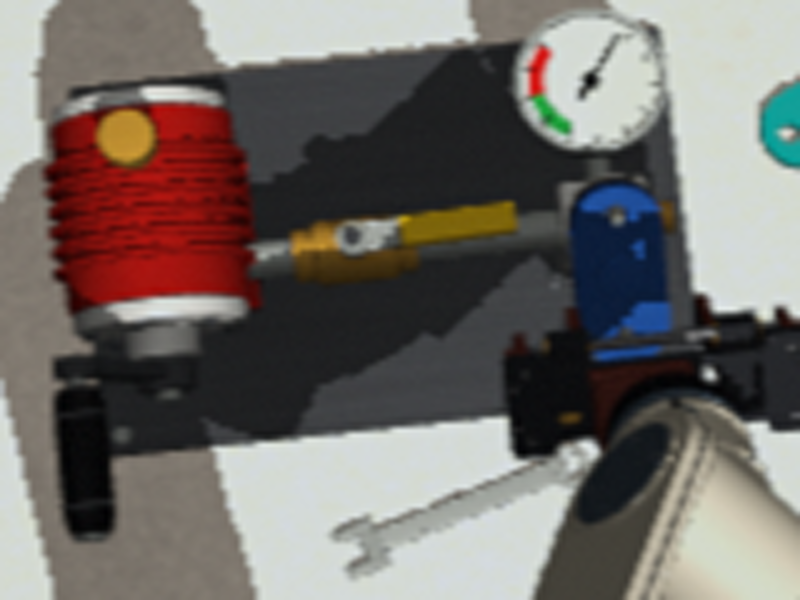

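View pics/s2z.png

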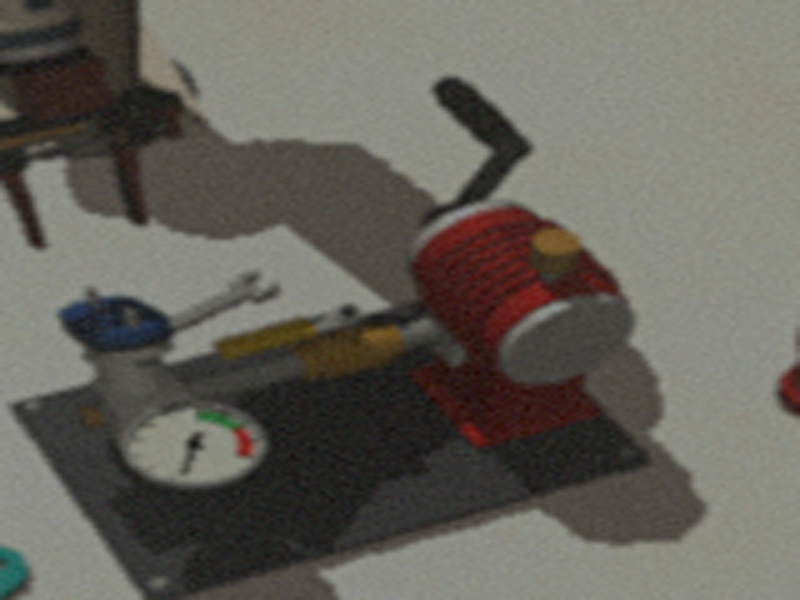

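```bash
cat >> h.py <<'E'
def tri(d1,u1,d2,u2):
    o1,r1=ray(d1,u1); o2,r2=ray(d2,u2); r1=r1[0]/np.linalg.norm(r1[0]); r2=r2[0]/np.linalg.norm(r2[0])
    A=np.c_[r1,-r2]; s=np.linalg.lstsq(A,o2-o1,rcond=None)[0]; a,b=o1+r1*s[0],o2+r2*s[1]; return (a+b)/2,np.linalg.norm(a-b)
E
python3 - <<'E'
from h import *
t=load('top2'); s=load('sc2')
T=lambda x,y:[185+x/5,150+y/4.8]; S=lambda x,y:[230+x/5,120+y/3.75]
for n,a,b in (('free end',(88,535),(447,90)),('far end',(82,375),(515,142)),('pivot',(353,237),(345,318)),('tip',(515,217),(222,348)),('arm corner',(60,365),(525,150))):
    print(n,tri(t,T(*a),s,S(*b)))
print('pivot@167',onz(t,[T(353,237)],170),'tip@167',onz(t,[T(515,218)],167),'hub170',onz(t,[T(180,370)],170),onz(t,[T(165,330)],185))
C=cloud(t); print('pump top', C[160:215,195:235,2].max(), dep(t,[T(127,135)]),dep(t,[T(150,220)]))
print(ctrl.get_obs()['qpos'])
d=load('w15'); print('w15 pivot',onz(d,[[98,179]],172),'tip',onz(d,[[219,177]],167))
E
```

```text
free end (array([374.09158097, 220.15628044, 256.08572931]), np.float64(0.9670024395338674))
far end (array([477.0291248 , 229.9410837 , 266.80060338]), np.float64(10.337658141897771))
pivot (array([582.27428998,  64.42851948, 164.64025805]), np.float64(0.32611609417602766))
tip (array([597.17965815, -39.72734556, 169.50441877]), np.float64(5.084869237292401))
arm corner (array([482.82751094, 241.03474618, 258.52268228]), np.float64(2.303465537571509))
pivot@167 [[581.39267226  64.05281668 170.        ]] tip@167 [[596.15388622 -42.21816991 167.        ]] hub170 [[488.90525506 175.24416686 170.        ]] [[514.36310643 184.02657898 185.        ]]
pump top 1879.3229105581324 [[630.80331389 201.05582915 271.6633293 ]] [[581.59140917 189.98125339 232.96697071]]
[-0.38212954  0.05917997  2.11866646  0.48005133  0.54637305  0.70720147]
w15 pivot [[578.84611611  62.2324708  172.        ]] tip [[595.30012218 -44.07589798 167.        ]]
```

```bash
python3 - <<'E'
from h import *
plan([450,40,385],yaw(97),14)
E
```

```text
dist 206.8 rot 1.639 need>= 13.22
[1.3, -11.6, -9.1, 0.029, -0.029, -0.109]
[2.3, -11.6, -8.8, 0.029, -0.029, -0.109]
[3.3, -11.6, -8.5, 0.029, -0.029, -0.109]
[4.3, -11.4, -8.3, 0.029, -0.029, -0.109]
[5.3, -11.1, -8.1, 0.029, -0.029, -0.109]
[6.3, -10.7, -8.0, 0.029, -0.029, -0.109]
[7.2, -10.2, -7.9, 0.029, -0.029, -0.109]
[8.0, -9.6, -7.8, 0.029, -0.029, -0.109]
[8.8, -8.9, -7.8, 0.029, -0.029, -0.109]
[9.5, -8.2, -7.8, 0.029, -0.029, -0.109]
[10.2, -7.3, -7.8, 0.029, -0.029, -0.109]
[10.7, -6.4, -7.9, 0.029, -0.029, -0.109]
[11.1, -5.5, -8.1, 0.029, -0.029, -0.109]
[11.4, -4.5, -8.3, 0.029, -0.029, -0.109]
```

>>> {"op": "move_arm", "data": {
  "deltas": [
    [1, -8, -14, 0.029, -0.029, -0.109],
    [2, -10, -12, 0.029, -0.029, -0.109],
    [3, -11, -10, 0.029, -0.029, -0.109],
    [4, -11, -9, 0.029, -0.029, -0.109],
    [5, -11, -8, 0.029, -0.029, -0.109]
  ],
  "hand": -1
}}

```text
t: 15.02
ee_pos: [485.3, -65.9, 312.4]
orientation: [-2.879, -1.069, -0.535]
ft_force: [-0.0, -0.6, -0.2]
width: 87.7
```

>>> {"op": "move_arm", "data": {
  "deltas": [
    [6, -11, -8, 0.029, -0.029, -0.109],
    [7, -10, -8, 0.029, -0.029, -0.109],
    [8, -10, -8, 0.029, -0.029, -0.109],
    [9, -9, -8, 0.029, -0.029, -0.109],
    [10, -8, -8, 0.029, -0.029, -0.109]
  ]
}}

```text
t: 15.43
ee_pos: [459.3, -8.2, 352.7]
orientation: [-2.486, -1.875, -0.219]
ft_force: [0.4, -0.6, -0.3]
width: 88.0
```

```bash
python3 - <<'E'
from h import *
print(ctrl.get_obs()['qpos'].round(2))
plan([450,40,385],yaw(97),4)
E
```

```text
[-0.12 -0.02  1.89  0.12  1.19  0.12]
dist 58.7 rot 0.425 need>= 3.42
[11.9, -5.0, -7.0, 0.023, -0.027, -0.1]
[12.1, -4.0, -7.3, 0.023, -0.027, -0.1]
[12.3, -2.9, -7.5, 0.023, -0.027, -0.1]
[12.3, -1.9, -7.8, 0.023, -0.027, -0.1]
```

```bash
python3 - <<'E'
from h import *
plan([405,224,385],yaw(187),17)
E
```

```text
dist 240.6 rot 1.975 need>= 15.92
[12.4, -6.7, -0.8, 0.01, -0.001, -0.116]
[13.1, -5.3, -0.8, 0.01, -0.001, -0.116]
[13.6, -3.7, -0.8, 0.01, -0.001, -0.116]
[14.0, -2.1, -0.7, 0.01, -0.001, -0.116]
[14.1, -0.5, -0.7, 0.01, -0.001, -0.116]
[14.1, 1.1, -0.7, 0.01, -0.001, -0.116]
[13.9, 2.7, -0.8, 0.01, -0.001, -0.116]
[13.5, 4.3, -0.8, 0.01, -0.001, -0.116]
[12.9, 5.8, -0.9, 0.01, -0.001, -0.116]
[12.1, 7.3, -1.0, 0.01, -0.001, -0.116]
[11.2, 8.6, -1.0, 0.01, -0.001, -0.116]
[10.1, 9.8, -1.1, 0.01, -0.001, -0.116]
[8.9, 10.9, -1.3, 0.01, -0.001, -0.116]
[7.6, 11.9, -1.4, 0.01, -0.001, -0.116]
[6.2, 12.6, -1.5, 0.01, -0.001, -0.116]
[4.7, 13.3, -1.6, 0.01, -0.001, -0.116]
[3.1, 13.7, -1.8, 0.01, -0.001, -0.116]
```

>>> {"op": "move_arm", "data": {
  "deltas": [
    [12, -7, -6, 0.01, 0, -0.116],
    [13, -5, -6, 0.01, 0, -0.116],
    [14, -4, -4, 0.01, 0, -0.116],
    [14, -2, -3, 0.01, 0, -0.116],
    [14, 0, -1, 0.01, 0, -0.116]
  ]
}}

```text
t: 15.85
ee_pos: [442.7, 63.2, 375.5]
orientation: [-1.802, -2.54, -0.165]
ft_force: [0.0, -0.1, 0.2]
width: 87.9
```

>>> {"op": "move_arm", "data": {
  "deltas": [
    [14, 1, 0, 0.01, 0, -0.116],
    [14, 3, 0, 0.01, 0, -0.116],
    [13, 4, 0, 0.01, 0, -0.116],
    [13, 6, 0, 0.01, 0, -0.116],
    [12, 7, 0, 0.01, 0, -0.116]
  ]
}}

```text
t: 16.27
ee_pos: [423.7, 135.7, 376.0]
orientation: [-0.949, -2.964, -0.101]
ft_force: [0.1, 0.2, 0.0]
width: 87.9
```

```bash
python3 - <<'E'
from h import *
print(ctrl.get_obs()['qpos'].round(2),pose()[0])
plan([405,224,385],yaw(187),7)
E
```

```text
[ 0.23 -0.02  1.83  0.07  1.32 -0.73] [423.74664337 135.73234541 376.02908033]
dist 90.7 rot 0.745 need>= 6.01
[9.5, 8.8, -0.4, 0.01, -0.003, -0.106]
[8.6, 9.7, -0.5, 0.01, -0.003, -0.106]
[7.5, 10.6, -0.6, 0.01, -0.003, -0.106]
[6.3, 11.3, -0.8, 0.01, -0.003, -0.106]
[5.1, 11.9, -0.9, 0.01, -0.003, -0.106]
[3.8, 12.3, -1.0, 0.01, -0.003, -0.106]
[2.5, 12.7, -1.2, 0.01, -0.003, -0.106]
```

>>> {"op": "move_arm", "data": {
  "deltas": [
    [9, 9, 0, 0.01, -0.003, -0.106],
    [8, 10, 0, 0.01, -0.003, -0.106],
    [7, 11, 0, 0.01, -0.003, -0.106],
    [6, 11, 0, 0.01, -0.003, -0.106],
    [5, 12, 0, 0.01, -0.003, -0.106]
  ]
}}

```text
t: 16.68
ee_pos: [411.2, 204.1, 373.2]
orientation: [-0.09, -3.122, -0.024]
ft_force: [0.0, 0.1, -0.2]
width: 87.8
```

>>> {"op": "move_arm", "data": {
  "deltas": [
    [3, 8, 0, 0.01, -0.003, -0.09],
    [0, 0, 0, 0, 0, 0],
    [0, 0, 0, 0, 0, 0]
  ]
}}

```text
t: 16.93
ee_pos: [408.0, 216.0, 369.7]
orientation: [0.069, -3.121, -0.008]
ft_force: [0.3, 0.1, -0.2]
width: 87.6
```

```bash
python3 - <<'E'
from h import *
print(ctrl.get_obs()['qpos'].round(2),pose()[0])
plan([405,224,385],yaw(187),1); snap('wrist','w16')
E
```

```text
[ 0.45  0.03  1.79  0.01  1.33 -1.17] [408.0133387  215.99821542 369.73300245]
dist 17.5 rot 0.08 need>= 0.65
[3.0, 8.2, -15.2, 0.006, -0.019, -0.078]
```

View pics/w16.png

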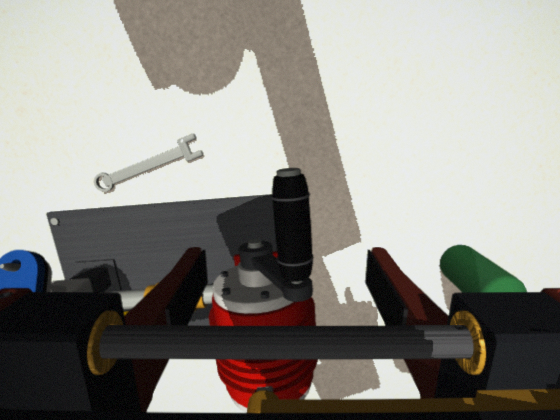

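```bash
python3 - <<'E'
from h import *
d=load('w16'); C=cloud(d); f=d['frame']
c=np.clip(f[150:310,200:340,::-1].astype(float)*1.8,0,255).astype(np.uint8)
cv2.imwrite('pics/w16z.png',cv2.resize(c,None,fx=4,fy=3.7,interpolation=cv2.INTER_CUBIC))
for v in range(170,300,8):
    row=C[v,265:320]; print(v,[f"{x:.0f},{y:.0f},{z:.0f}" for x,y,z in C[v,270:320:5]])
E
```

```text
170 ['407,192,-1', '407,200,-1', '370,210,261', '370,214,265', '369,218,267', '369,222,266', '405,241,-1', '405,249,-1', '404,257,-1', '404,266,-1']
178 ['420,192,-1', '377,206,264', '376,210,267', '376,214,269', '375,218,271', '375,222,270', '375,227,268', '418,250,-1', '417,258,-0', '417,267,-1']
186 ['433,192,1', '383,206,267', '382,210,271', '382,215,272', '381,219,274', '381,223,272', '382,227,270', '382,231,265', '431,259,-1', '431,268,-1']
194 ['445,193,9', '390,207,267', '389,211,272', '388,215,273', '388,219,274', '388,223,272', '388,227,271', '389,232,266', '445,260,-1', '444,268,0']
202 ['457,194,16', '397,207,267', '395,211,272', '395,215,273', '395,219,272', '395,223,272', '395,228,272', '395,232,268', '459,261,-2', '458,270,-1']
210 ['471,194,14', '404,207,266', '402,211,272', '402,215,272', '401,220,274', '401,224,274', '401,228,274', '403,232,267', '472,262,-1', '472,270,-1']
218 ['485,195,15', '411,207,265', '410,212,270', '409,216,273', '408,220,275', '408,224,275', '408,228,273', '409,233,268', '486,263,-0', '486,271,-0']
226 ['499,195,15', '419,207,263', '417,212,
[... 785 characters left out ...]
'452,222,274', '452,226,274', '452,231,273', '452,235,271', '455,240,266', '575,277,1']
274 ['479,204,235', '477,209,239', '477,214,238', '462,218,269', '460,222,272', '460,227,272', '460,231,272', '460,236,270', '591,269,0', '591,279,-0']
282 ['513,203,187', '482,209,246', '478,214,254', '475,219,259', '475,223,258', '472,228,263', '473,232,262', '473,237,261', '473,242,262', '607,280,0']
290 ['515,204,203', '514,209,204', '488,214,251', '479,219,267', '476,223,271', '476,228,271', '475,232,274', '477,237,269', '479,242,265', '623,281,-0']
298 ['515,204,220', '515,210,220', '516,215,218', '488,219,266', '486,224,269', '484,228,272', '484,233,272', '484,237,271', '550,255,155', '640,282,-1']
```

View pics/w16z.png

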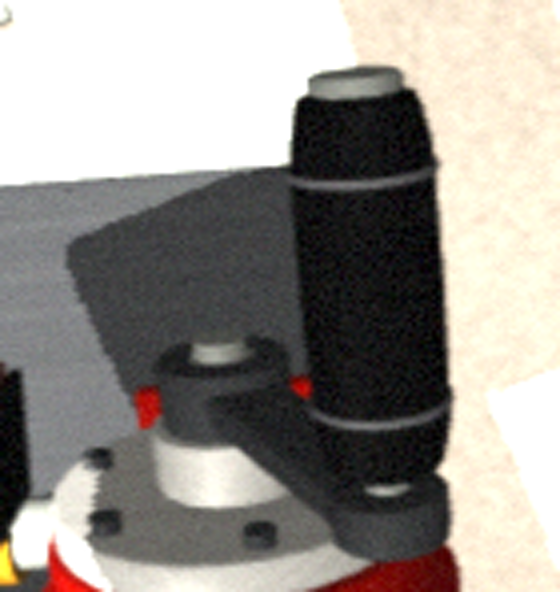

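```bash
python3 - <<'E'
from h import *
d=load('w16'); C=cloud(d)
for v in (240,243,246,249,252,256,260): print(v,[f"{x:.0f},{y:.0f},{z:.0f}" for x,y,z in C[v,240:273:4]])
# cylinder fit to sleeve pts
from scipy.optimize import least_squares
m=C[180:272,268:318].reshape(-1,3); m=m[(m[:,2]>255)&(m[:,0]<465)]
def res(q):
    y0,z0,a,b,rr=q; ax=np.array([1,a,b]); ax/=np.linalg.norm(ax); w=m-np.array([421,y0,z0]); return np.linalg.norm(np.cross(w,ax),axis=1)-rr
s=least_squares(res,[222,258,.12,0,16],loss='soft_l1'); print(s.x, np.degrees(np.arctan(s.x[2])))
s=least_squares(lambda q:res([q[0],q[1],np.tan(a7),0,16]),[222,258],loss='soft_l1'); print(s.x)
E
```

```text
240 ['526,145,15', '525,152,16', '525,159,16', '469,179,166', '468,184,168', '468,189,169', '525,186,14', '524,192,14', '524,199,14']
243 ['531,145,15', '476,168,159', '470,175,173', '468,180,178', '469,185,176', '470,189,173', '473,193,163', '472,198,165', '528,200,17']
246 ['477,165,168', '476,170,169', '474,175,173', '472,180,178', '473,185,176', '474,189,172', '474,194,172', '473,199,174', '535,200,15']
249 ['476,166,178', '476,171,178', '475,176,180', '475,180,180', '474,185,182', '474,190,182', '473,194,184', '475,199,178', '540,200,14']
252 ['478,167,182', '477,172,185', '475,177,188', '475,181,189', '476,186,187', '475,190,187', '477,195,184', '478,199,179', '542,200,23']
256 ['487,166,175', '481,172,187', '481,177,188', '480,181,189', '479,186,190', '480,190,189', '479,195,191', '478,200,191', '478,204,191']
260 ['558,147,26', '487,172,185', '485,177,188', '483,182,192', '480,187,199', '479,191,201', '479,196,202', '478,200,203', '478,205,203']
[2.22471439e+02 2.57956796e+02 1.21366188e-01 1.01374616e-02
 1.57938747e+01] 6.919926543700588
[222.47673758 257.67948346]
```

```bash
cat >> h.py <<'E'
AX=np.array([426.7,175.7,170.]); RC=yaw(187)
def cr(th): return AX+100*(-np.sin(th)*YR+np.cos(th)*ZR)-18*XR-18.7*ZR
def theta(p,A=None):
    w=np.array(p)-(AX if A is None else A)+18*XR+18.7*ZR; return np.arctan2(-(w@YR),w[2]), np.hypot(w@YR,w[2]), w@XR
E
python3 - <<'E'
from h import *
print(cr(-.497)); plan(cr(-.497),RC,6)
E
```

```text
[403.02355308 220.83002305 239.20168872]
dist 130.7 rot 0.081 need>= 3.19
[0.4, 0.8, 21.8, 0.001, -0.003, -0.013]
[0.4, 0.8, 21.8, 0.001, -0.003, -0.013]
[0.5, 0.8, 21.8, 0.001, -0.003, -0.013]
[0.5, 0.9, 21.8, 0.001, -0.003, -0.013]
[0.6, 0.9, 21.7, 0.001, -0.003, -0.013]
[0.7, 0.9, 21.7, 0.001, -0.003, -0.013]
```

>>> {"op": "move_arm", "data": {
  "deltas": [
    [0.4, 1, 20, 0.001, -0.003, -0.02],
    [0.4, 1, 22, 0.001, -0.003, -0.02],
    [0.5, 1, 22, 0.001, -0.003, -0.02],
    [0.5, 1, 20, 0.001, -0.003, -0.013],
    [0, 0, 8, 0, 0, 0]
  ]
}}

```text
t: 17.4
ee_pos: [407.6, 218.6, 275.6]
orientation: [0.164, -3.135, -0.008]
ft_force: [-0.2, -0.3, -0.5]
width: 87.9
```

```bash
python3 - <<'E'
from h import *
print(pose()[0]); plan(cr(-.497),RC,2)
E
```

```text
[407.5887574  218.60672224 275.62759358]
dist 36.8 rot 0.019 need>= 0.9
[2.1, 1.2, 18.2, 0.003, -0.001, -0.009]
[2.1, 1.3, 18.2, 0.003, -0.001, -0.009]
```

>>> {"op": "move_arm", "data": {
  "deltas": [
    [2, 1.3, 14, 0.003, 0, -0.009],
    [2, 1, 12, 0.003, 0, -0.009],
    [0, 0, 5, 0, 0, 0],
    [0, 0, 0, 0, 0, 0]
  ]
}}

```text
t: 17.73
ee_pos: [403.5, 218.3, 241.9]
orientation: [0.175, -3.132, 0.003]
ft_force: [-0.3, 0.1, 0.2]
width: 87.7
```

```bash
python3 - <<'E'
from h import *
print(pose()[0]); plan(cr(-.497),RC,1)
E
```

```text
[403.52893989 218.27081594 241.88972767]
dist 3.7 rot 0.012 need>= 0.09
[0.2, 2.6, 2.7, -0.001, -0.005, -0.01]
```

>>> {"op": "move_arm", "data": {
  "deltas": [
    [0.2, 2.6, 2.7, 0, -0.005, -0.01],
    [0, 0, 0, 0, 0, 0]
  ],
  "hand": 0
}}

```text
t: 17.9
ee_pos: [404.1, 220.7, 239.9]
orientation: [-0.188, 3.135, -0.001]
ft_force: [0.2, -0.6, -0.4]
width: 78.2
```

>>> {"op": "move_arm", "data": {
  "deltas": [
    [0, 0, 0, 0, 0, 0],
    [0, 0, 0, 0, 0, 0],
    [0, 0, 0, 0, 0, 0]
  ],
  "hand": 1
}}

```text
t: 18.15
ee_pos: [405.3, 221.3, 241.8]
orientation: [-0.186, 3.132, 0.001]
ft_force: [-0.2, 0.4, -0.7]
width: 58.1
```

```bash
python3 - <<'E'
from h import *
o=ctrl.get_obs(); print(pose()[0],o['ft_force'],o['width'],theta(pose()[0])); plan(cr(-.497),RC,1)
E
```

```text
[405.33465784 221.27359464 241.75360752] [-0.15270422  0.38952413 -0.66506532] 58.0581425225987 (np.float64(-0.48647145479632925), np.float64(102.32447594804893), np.float64(2.3479359183606276))
dist 3.5 rot 0.006 need>= 0.08
[2.4, -0.2, 2.5, 0.001, 0.004, -0.004]
```

>>> {"op": "move_arm", "data": {
  "deltas": [
    [2, 0, 2.5, 0, 0.004, 0],
    [0, 0, 0, 0, 0, 0],
    [0, 0, 0, 0, 0, 0],
    [0, 0, 0, 0, 0, 0],
    [0, 0, 0, 0, 0, 0]
  ]
}}

```text
t: 18.57
ee_pos: [403.6, 221.3, 240.0]
orientation: [-0.186, 3.134, 0.002]
ft_force: [1.0, 0.6, -0.4]
width: 31.3
```

```bash
python3 - <<'E'
from h import *
o=ctrl.get_obs(); print(pose()[0],o['ft_force'],o['width'],theta(pose()[0])); plan(cr(-.497),RC,1)
E
```

```text
[403.62744285 221.26593465 239.95314809] [ 0.95078387  0.62881846 -0.38717197] 31.339023719467104 (np.float64(-0.4965768884579639), np.float64(100.8317541502789), np.float64(0.6525127337687131))
dist 1.1 rot 0.004 need>= 0.03
[0.7, -0.4, 0.7, 0.001, 0.002, -0.004]
```

```bash
cat > c.py <<'E'
from h import *
import sys
dth=float(sys.argv[1]); n=int(sys.argv[2]) if len(sys.argv)>2 else 5
o=ctrl.get_obs(); p,r=pose(); th,rad,x=theta(p); print('t',o['t'].__round__(2),'th',th.__round__(3),'rad',rad.__round__(2),'x',x.__round__(2),'F',o['ft_force'].round(1),'w',o['width'].__round__(1))
w=p+18*XR+18.7*ZR-AX
# feedforward chord + spread radius correction
rel=(r.inv()*RC).as_rotvec()
for k in range(n):
    a,b=th+dth*k,th+dth*(k+1); 
    P=lambda t,R_: np.array([-R_*np.sin(t),R_*np.cos(t)])
    e=(100-rad)
    Ra=rad+e*k/n; Rb=rad+e*(k+1)/n
    dd=P(b,Rb)-P(a,Ra)
    print([round(x/n,1),round(dd[0],1),round(-dd[1],1)]+np.round(rel/n,3).tolist())
E
python3 c.py .15
```

```text
t 18.57 th -0.497 rad 100.83 x 0.65 F [ 1.   0.6 -0.4] w 31.3
[np.float64(0.1), np.float64(-13.8), np.float64(-6.0), 0.0, 0.0, -0.001]
[np.float64(0.1), np.float64(-14.6), np.float64(-3.9), 0.0, 0.0, -0.001]
[np.float64(0.1), np.float64(-15.0), np.float64(-1.7), 0.0, 0.0, -0.001]
[np.float64(0.1), np.float64(-15.0), np.float64(0.6), 0.0, 0.0, -0.001]
[np.float64(0.1), np.float64(-14.7), np.float64(2.8), 0.0, 0.0, -0.001]
```

>>> {"op": "move_arm", "data": {
  "deltas": [
    [0, -14, -6, 0, 0, 0],
    [0, -14.5, -4, 0, 0, 0],
    [0, -15, -1.7, 0, 0, 0],
    [0, -15, 0.6, 0, 0, 0],
    [0, -14.7, 2.8, 0, 0, 0]
  ]
}}

```text
t: 18.98
ee_pos: [412.2, 151.3, 248.8]
orientation: [-0.19, 3.134, 0.013]
ft_force: [0.8, 3.9, -4.0]
width: 31.4
```

```bash
python3 c.py .18
```

```text
t 18.98 th 0.226 rad 100.06 x 0.67 F [ 0.8  3.9 -4. ] w 31.4
[np.float64(0.1), np.float64(-17.1), np.float64(5.6), 0.002, 0.0, -0.0]
[np.float64(0.1), np.float64(-15.8), np.float64(8.6), 0.002, 0.0, -0.0]
[np.float64(0.1), np.float64(-14.0), np.float64(11.3), 0.002, 0.0, -0.0]
[np.float64(0.1), np.float64(-11.8), np.float64(13.6), 0.002, 0.0, -0.0]
[np.float64(0.1), np.float64(-9.1), np.float64(15.5), 0.002, 0.0, -0.0]
```

Tracking is excellent, with low forces, so I'll continue.

>>> {"op": "move_arm", "data": {
  "deltas": [
    [0, -17, 5.6, 0.002, 0, 0],
    [0, -15.8, 8.6, 0.002, 0, 0],
    [0, -14, 11.3, 0.002, 0, 0],
    [0, -11.8, 13.6, 0.002, 0, 0],
    [0, -9, 15.5, 0.002, 0, 0]
  ]
}}

```text
t: 19.4
ee_pos: [420.6, 84.4, 193.4]
orientation: [-0.186, 3.131, 0.01]
ft_force: [0.8, 10.7, -4.1]
width: 31.5
```

```bash
python3 c.py .18
```

```text
t 19.4 th 1.132 rad 99.21 x 0.78 F [ 0.8 10.7 -4.1] w 31.5
[np.float64(0.2), np.float64(-6.2), np.float64(16.7), 0.001, 0.001, -0.001]
[np.float64(0.2), np.float64(-3.2), np.float64(17.6), 0.001, 0.001, -0.001]
[np.float64(0.2), np.float64(0.0), np.float64(17.9), 0.001, 0.001, -0.001]
[np.float64(0.2), np.float64(3.3), np.float64(17.6), 0.001, 0.001, -0.001]
[np.float64(0.2), np.float64(6.4), np.float64(16.8), 0.001, 0.001, -0.001]
```

>>> {"op": "move_arm", "data": {
  "deltas": [
    [0.2, -6, 16.7, 0.001, 0.001, 0],
    [0.2, -3, 17.6, 0.001, 0.001, 0],
    [0.2, 0.3, 17.9, 0.001, 0.001, 0],
    [0.2, 3.5, 17.6, 0.001, 0.001, 0],
    [0.2, 6.5, 16.8, 0.001, 0.001, 0]
  ]
}}

```text
t: 19.82
ee_pos: [420.3, 87.0, 104.4]
orientation: [-0.177, 3.134, 0.011]
ft_force: [-5.0, 15.6, 10.2]
width: 31.8
```

```bash
python3 c.py .18
```

```text
t 19.82 th 2.064 rad 99.07 x 0.87 F [-5.  15.6 10.2] w 31.8
[np.float64(0.2), np.float64(9.7), np.float64(15.0), 0.001, 0.001, -0.002]
[np.float64(0.2), np.float64(12.2), np.float64(13.0), 0.001, 0.001, -0.002]
[np.float64(0.2), np.float64(14.4), np.float64(10.7), 0.001, 0.001, -0.002]
[np.float64(0.2), np.float64(16.1), np.float64(7.9), 0.001, 0.001, -0.002]
[np.float64(0.2), np.float64(17.3), np.float64(4.9), 0.001, 0.001, -0.002]
```

>>> {"op": "move_arm", "data": {
  "deltas": [
    [0.2, 10.2, 14.5, 0.001, 0.001, -0.002],
    [0.2, 12.5, 12.5, 0.001, 0.001, -0.002],
    [0.2, 14.4, 10, 0.001, 0.001, -0.002],
    [0.2, 16, 7.2, 0.001, 0.001, -0.002],
    [0.2, 17, 4.2, 0.001, 0.001, -0.002]
  ]
}}

```text
t: 20.23
ee_pos: [411.4, 158.3, 52.8]
orientation: [0.19, -3.133, -0.002]
ft_force: [-1.5, -0.5, 14.7]
width: 31.4
```

```bash
sed -i 's/e=(100-rad)/e=(99-rad)/' c.py; python3 c.py .18
```

```text
t 20.23 th 2.987 rad 99.74 x 0.69 F [-1.5 -0.5 14.7] w 31.4
[np.float64(0.1), np.float64(17.9), np.float64(1.0), 0.0, -0.001, -0.0]
[np.float64(0.1), np.float64(17.8), np.float64(-2.2), 0.0, -0.001, -0.0]
[np.float64(0.1), np.float64(17.0), np.float64(-5.3), 0.0, -0.001, -0.0]
[np.float64(0.1), np.float64(15.8), np.float64(-8.3), 0.0, -0.001, -0.0]
[np.float64(0.1), np.float64(14.0), np.float64(-11.0), 0.0, -0.001, -0.0]
```

>>> {"op": "move_arm", "data": {
  "deltas": [
    [0, 17.9, 0.7, 0, -0.001, 0],
    [0, 17.7, -2.4, 0, -0.001, 0],
    [0, 17, -5.5, 0, -0.001, 0],
    [0, 15.6, -8.5, 0, -0.001, 0],
    [0, 13.8, -11.2, 0, -0.001, 0]
  ]
}}

```text
t: 20.65
ee_pos: [401.0, 242.0, 78.0]
orientation: [0.192, -3.135, 0.005]
ft_force: [5.0, -8.8, 2.2]
width: 31.5
```

```bash
python3 c.py .18
```

```text
t 20.65 th -2.387 rad 100.61 x 0.59 F [ 5.  -8.8  2.2] w 31.5
[np.float64(0.1), np.float64(11.8), np.float64(-13.7), -0.001, -0.0, -0.0]
[np.float64(0.1), np.float64(9.1), np.float64(-15.5), -0.001, -0.0, -0.0]
[np.float64(0.1), np.float64(6.1), np.float64(-16.9), -0.001, -0.0, -0.0]
[np.float64(0.1), np.float64(3.0), np.float64(-17.6), -0.001, -0.0, -0.0]
[np.float64(0.1), np.float64(-0.2), np.float64(-17.8), -0.001, -0.0, -0.0]
```

>>> {"op": "move_arm", "data": {
  "deltas": [
    [0, 11.6, -13.7, 0, 0, 0],
    [0, 8.9, -15.5, 0, 0, 0],
    [0, 5.9, -16.9, 0, 0, 0],
    [0, 2.7, -17.6, 0, 0, 0],
    [0, -0.6, -17.8, 0, 0, 0]
  ]
}}

```text
t: 21.07
ee_pos: [397.1, 273.5, 160.0]
orientation: [0.195, -3.133, 0.009]
ft_force: [4.1, -3.8, -5.7]
width: 31.2
```

```bash
python3 c.py .18
```

```text
t 21.07 th -1.485 rad 101.1 x 0.5 F [ 4.1 -3.8 -5.7] w 31.2
[np.float64(0.1), np.float64(-3.6), np.float64(-17.8), -0.001, -0.001, 0.0]
[np.float64(0.1), np.float64(-6.7), np.float64(-16.8), -0.001, -0.001, 0.0]
[np.float64(0.1), np.float64(-9.5), np.float64(-15.3), -0.001, -0.001, 0.0]
[np.float64(0.1), np.float64(-12.1), np.float64(-13.2), -0.001, -0.001, 0.0]
[np.float64(0.1), np.float64(-14.2), np.float64(-10.8), -0.001, -0.001, 0.0]
```

>>> {"op": "move_arm", "data": {
  "deltas": [
    [0, -3.4, -17.8, 0, -0.001, 0],
    [0, -6.6, -16.8, 0, -0.001, 0],
    [0, -9.5, -15.3, 0, -0.001, 0],
    [0, -12, -13.2, 0, -0.001, 0],
    [0, -14.2, -10.6, 0, -0.001, 0]
  ]
}}

```text
t: 21.48
ee_pos: [402.8, 228.2, 235.9]
orientation: [-0.198, 3.132, -0.011]
ft_force: [5.7, -2.3, -12.4]
width: 31.2
```

```bash
sed -i 's/^AX=np.array(\[426.7,175.7/AX=np.array([426.6,176.6/' h.py; sed -i 's/e=(99-rad)/e=(99.7-rad)/' c.py; python3 c.py .18
```

```text
t 21.48 th -0.569 rad 100.48 x 0.63 F [  5.7  -2.3 -12.4] w 31.2
[np.float64(0.1), np.float64(-16.1), np.float64(-8.2), -0.001, 0.0, 0.001]
[np.float64(0.1), np.float64(-17.3), np.float64(-5.2), -0.001, 0.0, 0.001]
[np.float64(0.1), np.float64(-17.9), np.float64(-2.0), -0.001, 0.0, 0.001]
[np.float64(0.1), np.float64(-17.9), np.float64(1.2), -0.001, 0.0, 0.001]
[np.float64(0.1), np.float64(-17.4), np.float64(4.4), -0.001, 0.0, 0.001]
```

Total crank angle is now about 5.71, so I'll continue.

>>> {"op": "move_arm", "data": {
  "deltas": [
    [0, -16.1, -8, -0.001, 0, 0.001],
    [0, -17.3, -5, -0.001, 0, 0.001],
    [0, -17.9, -1.9, -0.001, 0, 0.001],
    [0, -17.9, 1.4, -0.001, 0, 0.001],
    [0, -17.4, 4.6, -0.001, 0, 0.001]
  ]
}}

```text
t: 21.9
ee_pos: [413.5, 141.3, 246.0]
orientation: [-0.19, 3.131, 0.005]
ft_force: [3.1, 7.8, -13.1]
width: 31.2
```

```bash
python3 c.py .18
```

```text
t 21.9 th 0.34 rad 100.42 x 0.71 F [  3.1   7.8 -13.1] w 31.2
[np.float64(0.1), np.float64(-16.3), np.float64(7.6), 0.001, 0.001, -0.0]
[np.float64(0.1), np.float64(-14.7), np.float64(10.4), 0.001, 0.001, -0.0]
[np.float64(0.1), np.float64(-12.6), np.float64(12.9), 0.001, 0.001, -0.0]
[np.float64(0.1), np.float64(-10.0), np.float64(14.9), 0.001, 0.001, -0.0]
[np.float64(0.1), np.float64(-7.2), np.float64(16.4), 0.001, 0.001, -0.0]
```

>>> {"op": "move_arm", "data": {
  "deltas": [
    [0, -16.3, 7.9, 0.001, 0.001, 0],
    [0, -14.6, 10.6, 0.001, 0.001, 0],
    [0, -12.4, 13, 0.001, 0.001, 0],
    [0, -9.7, 15, 0.001, 0.001, 0],
    [0, -6.8, 16.4, 0.001, 0.001, 0]
  ]
}}

```text
t: 22.32
ee_pos: [421.0, 80.2, 182.5]
orientation: [-0.185, 3.134, 0.006]
ft_force: [-0.6, 9.7, -2.2]
width: 31.2
```

```bash
python3 c.py .18
```

```text
t 22.32 th 1.253 rad 99.97 x 0.73 F [-0.6  9.7 -2.2] w 31.2
[np.float64(0.1), np.float64(-4.0), np.float64(17.5), 0.001, 0.001, -0.001]
[np.float64(0.1), np.float64(-0.8), np.float64(17.9), 0.001, 0.001, -0.001]
[np.float64(0.1), np.float64(2.4), np.float64(17.8), 0.001, 0.001, -0.001]
[np.float64(0.1), np.float64(5.6), np.float64(17.1), 0.001, 0.001, -0.001]
[np.float64(0.1), np.float64(8.5), np.float64(15.8), 0.001, 0.001, -0.001]
```

>>> {"op": "move_arm", "data": {
  "deltas": [
    [0, -3.7, 17.5, 0.001, 0.001, 0],
    [0, -0.5, 17.9, 0.001, 0.001, 0],
    [0, 2.8, 17.8, 0.001, 0.001, 0],
    [0, 6, 17, 0.001, 0.001, 0],
    [0, 9, 15.6, 0.001, 0.001, 0]
  ]
}}

```text
t: 22.73
ee_pos: [419.4, 93.5, 93.8]
orientation: [0.178, -3.135, -0.002]
ft_force: [-4.9, 10.8, 10.2]
width: 31.5
```

```bash
python3 c.py .16
```

```text
t 22.73 th 2.185 rad 99.86 x 0.7 F [-4.9 10.8 10.2] w 31.5
[np.float64(0.1), np.float64(10.2), np.float64(12.2), 0.0, -0.0, -0.002]
[np.float64(0.1), np.float64(12.0), np.float64(10.5), 0.0, -0.0, -0.002]
[np.float64(0.1), np.float64(13.6), np.float64(8.4), 0.0, -0.0, -0.002]
[np.float64(0.1), np.float64(14.7), np.float64(6.1), 0.0, -0.0, -0.002]
[np.float64(0.1), np.float64(15.5), np.float64(3.7), 0.0, -0.0, -0.002]
```

>>> {"op": "move_arm", "data": {
  "deltas": [
    [0, 10.4, 11.8, 0, 0, -0.002],
    [0, 12.2, 10, 0, 0, -0.002],
    [0, 13.6, 8, 0, 0, -0.002],
    [0, 14.7, 5.7, 0, 0, -0.002],
    [0, 15.3, 3.3, 0, 0, -0.002]
  ]
}}

```text
t: 23.15
ee_pos: [411.0, 161.7, 52.2]
orientation: [0.191, -3.131, -0.002]
ft_force: [-2.0, -0.7, 17.6]
width: 31.4
```

```bash
python3 c.py .14
```

```text
t 23.15 th 3.012 rad 99.94 x 0.71 F [-2.  -0.7 17.6] w 31.4
[np.float64(0.1), np.float64(14.0), np.float64(0.8), 0.0, -0.001, -0.0]
[np.float64(0.1), np.float64(13.9), np.float64(-1.2), 0.0, -0.001, -0.0]
[np.float64(0.1), np.float64(13.6), np.float64(-3.1), 0.0, -0.001, -0.0]
[np.float64(0.1), np.float64(13.0), np.float64(-5.0), 0.0, -0.001, -0.0]
[np.float64(0.1), np.float64(12.2), np.float64(-6.7), 0.0, -0.001, -0.0]
```

>>> {"op": "move_arm", "data": {
  "deltas": [
    [0, 14, 0.6, 0, 0, 0],
    [0, 13.9, -1.4, 0, 0, 0],
    [0, 13.5, -3.2, 0, 0, 0],
    [0, 10, -4, 0, 0, 0],
    [0, 2, -1, 0, 0, 0]
  ]
}}

```text
t: 23.57
ee_pos: [404.0, 217.5, 61.4]
orientation: [0.194, -3.129, 0.002]
ft_force: [0.7, -3.6, 0.7]
width: 31.5
```

```bash
python3 c.py .1 2;python3 -c "
from h import *
t=snap('top','top3'); snap('wrist','w17'); print(theta(pose()[0]))
cv2.imwrite('pics/t3z.png',cv2.resize(t['frame'][145:245,185:345,::-1],None,fx=5,fy=5,interpolation=cv2.INTER_CUBIC))"
```

```text
t 23.57 th -2.692 rad 99.81 x 0.52 F [ 0.7 -3.6  0.7] w 31.5
[np.float64(0.3), np.float64(8.7), np.float64(-4.8), -0.001, -0.003, 0.001]
[np.float64(0.3), np.float64(8.2), np.float64(-5.7), -0.001, -0.003, 0.001]
(np.float64(-2.6966438932897496), np.float64(99.82104207350064), np.float64(0.5496800679552282))
```

View pics/t3z.png

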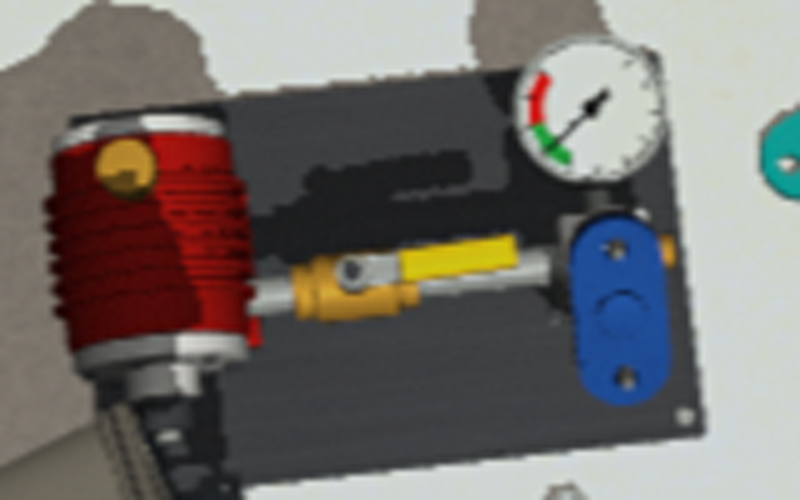

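The top view shows the needle tip in the green at about (553,150) in the crop, and I estimate the crank at 9.87. I'll release and rise.

>>> {"op": "move_arm", "data": {
  "deltas": [
    [0, 0, 0, 0, 0, 0],
    [0, 0, 0, 0, 0, 0],
    [0, 0, 0, 0, 0, 0],
    [0, 0, 0, 0, 0, 0]
  ],
  "hand": -0.7
}}

```text
t: 24.0
ee_pos: [404.7, 216.1, 60.8]
orientation: [0.191, -3.131, 0.0]
ft_force: [-0.2, -0.4, -0.9]
width: 54.7
```

>>> {"op": "move_arm", "data": {
  "deltas": [
    [1, 0, -10, 0, 0, 0],
    [1, 0, -20, 0, 0, 0],
    [1, 0, -25, 0, 0, 0],
    [1, 0, -30, 0, 0, 0],
    [1, 0, -30, 0, 0, 0]
  ]
}}

```text
t: 24.42
ee_pos: [396.3, 212.2, 175.9]
orientation: [0.187, -3.117, 0.009]
ft_force: [1.1, 0.8, 0.4]
width: 74.6
```

>>> {"op": "move_arm", "data": {
  "deltas": [
    [0, 0, -30, 0, 0, 0],
    [0, 0, -30, 0, 0, 0],
    [0, 0, -30, 0, 0, 0],
    [0, 0, -30, 0, 0, 0],
    [0, 0, -30, 0, 0, 0]
  ]
}}

```text
t: 24.83
ee_pos: [396.0, 210.8, 336.6]
orientation: [0.185, -3.118, 0.009]
ft_force: [0.3, 0.2, -0.4]
width: 74.7
```

```bash
python3 - <<'E'
from h import *
print(pose()[0],ctrl.get_obs()['width']); d=snap('wrist','w18'); plan([440,60,350],yaw(97),15)
E
```

```text
[395.9903575  210.7799895  336.64945933] 74.68657613323636
dist 157.8 rot 1.567 need>= 12.64
[-1.5, -10.4, -0.5, -0.001, -0.0, 0.104]
[-2.6, -10.2, -0.5, -0.001, -0.0, 0.104]
[-3.6, -9.9, -0.5, -0.001, -0.0, 0.104]
[-4.7, -9.4, -0.5, -0.001, -0.0, 0.104]
[-5.6, -8.9, -0.5, -0.001, -0.0, 0.104]
[-6.5, -8.3, -0.5, -0.001, -0.0, 0.104]
[-7.3, -7.5, -0.5, -0.001, -0.0, 0.104]
[-8.1, -6.7, -0.5, -0.001, -0.0, 0.104]
[-8.7, -5.8, -0.5, -0.001, -0.0, 0.104]
[-9.3, -4.9, -0.5, -0.001, -0.0, 0.104]
[-9.8, -3.9, -0.5, -0.001, -0.0, 0.104]
[-10.1, -2.9, -0.5, -0.001, -0.0, 0.104]
[-10.4, -1.8, -0.5, -0.001, -0.0, 0.104]
[-10.5, -0.7, -0.5, -0.001, -0.0, 0.104]
[-10.5, 0.4, -0.5, -0.001, -0.0, 0.104]
```

View pics/w18.png

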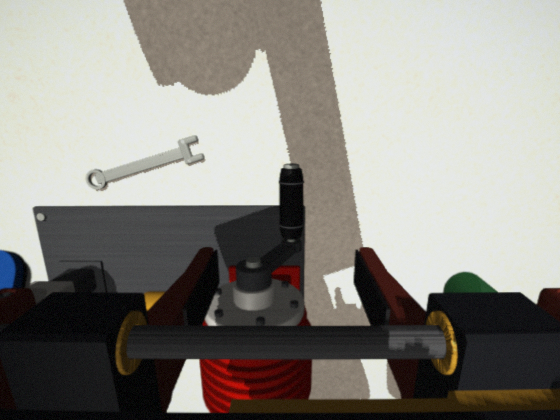

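```bash
cat >> h.py <<'E'
PV=np.array([580.5,63.5,160.]); RV=yaw(97)
def vt(phi,gap=0,rho=75,z=148,hx=13.5,hy=10):
    u=-np.cos(phi)*YR+np.sin(phi)*XR; n=np.cos(phi)*XR+np.sin(phi)*YR
    q=PV+rho*u-(11+gap+hx*np.cos(phi)+hy*np.sin(phi))*n; q[2]=z; return q
E
python3 - <<'E'
from h import *
q=vt(.02,15,z=270); print(q); plan(q,RV,14)
d=load('w9'); hsv=cv2.cvtColor(d['frame'],cv2.COLOR_RGB2HSV)
E
```

```text
[551.83033476 -16.36817183 270.        ]
dist 284.5 rot 1.567 need>= 12.64
[-9.0, -17.5, 5.1, -0.001, -0.0, 0.112]
[-10.9, -16.4, 5.1, -0.001, -0.0, 0.112]
[-12.6, -15.1, 5.1, -0.001, -0.0, 0.112]
[-14.2, -13.6, 5.1, -0.001, -0.0, 0.112]
[-15.7, -11.9, 5.1, -0.001, -0.0, 0.112]
[-16.9, -10.1, 5.1, -0.001, -0.0, 0.112]
[-17.9, -8.1, 5.1, -0.001, -0.0, 0.112]
[-18.7, -6.1, 5.1, -0.001, -0.0, 0.112]
[-19.3, -4.0, 5.1, -0.001, -0.0, 0.112]
[-19.6, -1.8, 5.1, -0.001, -0.0, 0.112]
[-19.7, 0.4, 5.2, -0.001, -0.0, 0.112]
[-19.5, 2.6, 5.2, -0.001, -0.0, 0.112]
[-19.1, 4.8, 5.2, -0.001, -0.0, 0.112]
[-18.4, 6.8, 5.2, -0.001, -0.0, 0.112]
```

>>> {"op": "move_arm", "data": {
  "deltas": [
    [-5, -19, 0, 0, 0, 0.112],
    [-8, -18, 2, 0, 0, 0.112],
    [-11, -16, 4, 0, 0, 0.112],
    [-14, -14, 5, 0, 0, 0.112],
    [-16, -12, 5, 0, 0, 0.112]
  ],
  "hand": 1
}}

```text
t: 25.3
ee_pos: [446.1, 124.6, 335.3]
orientation: [0.713, 3.055, 0.008]
ft_force: [-0.0, -0.2, -0.5]
width: 44.6
```

>>> {"op": "move_arm", "data": {
  "deltas": [
    [-17, -10, 5, 0, 0, 0.112],
    [-18, -8, 5, 0, 0, 0.112],
    [-19, -6, 5, 0, 0, 0.112],
    [-19, -4, 5, 0, 0, 0.112],
    [-20, -2, 5, 0, 0, 0.112]
  ]
}}

```text
t: 25.72
ee_pos: [499.3, 35.5, 311.5]
orientation: [1.571, 2.716, 0.012]
ft_force: [-1.0, 0.0, 0.4]
width: 11.6
```

```bash
python3 - <<'E'
from h import *
q=vt(.02,15,z=270); print(pose()[0],q); plan(q,RV,4)
E
```

```text
[499.29387548  35.51155291 311.53810383] [551.83033476 -16.36817183 270.        ]
dist 84.7 rot 0.4 need>= 3.22
[-17.8, 4.8, 10.4, 0.002, -0.0, 0.1]
[-17.2, 6.6, 10.4, 0.002, -0.0, 0.1]
[-16.5, 8.3, 10.4, 0.002, -0.0, 0.1]
[-15.5, 9.9, 10.4, 0.002, -0.0, 0.1]
```

>>> {"op": "move_arm", "data": {
  "deltas": [
    [-17, 5, 10, 0.002, 0, 0.1],
    [-17, 6, 10, 0.002, 0, 0.1],
    [-15, 8, 10, 0.002, 0, 0.1],
    [-8, 6, 6, 0, 0, 0.06],
    [0, 0, 0, 0, 0, 0]
  ]
}}

```text
t: 26.13
ee_pos: [545.6, -14.9, 275.2]
orientation: [2.069, 2.363, 0.005]
ft_force: [-0.7, -0.2, -0.9]
width: 0.3
```

```bash
python3 - <<'E'
from h import *
q=vt(.02,15,z=270); print(pose()[0],ctrl.get_obs()['width']); plan(q,RV,1); snap('wrist','w19')
E
```

```text
[545.55271115 -14.90710722 275.18627095] 0.3010739038872063
dist 8.3 rot 0.011 need>= 0.2
[-2.3, 6.0, 5.2, 0.003, -0.001, 0.011]
```

View pics/w19.png

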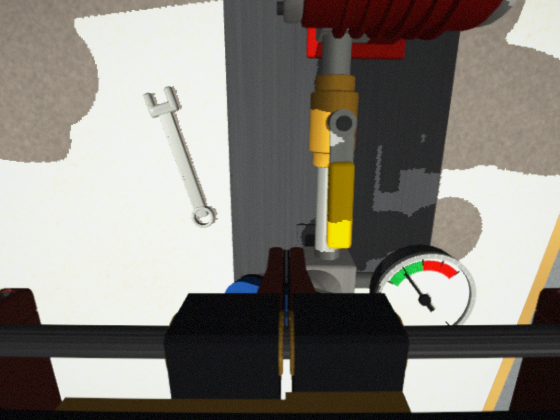

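```bash
python3 - <<'E'
from h import *
d=load('w19'); C=cloud(d); hsv=cv2.cvtColor(d['frame'],cv2.COLOR_RGB2HSV)
m=(hsv[:,:,0]>23)&(hsv[:,:,0]<33)&(hsv[:,:,1]>150)&(C[:,:,2]>150)&(C[:,:,2]<180)
P=C[m]; print(m.sum(),np.median(P[:,2])); r=cv2.minAreaRect(P[:,:2].astype(np.float32)); print(r, cv2.boxPoints(r))
print('stem',onz(d,[[342,122]],175), dep(d,[[342,122],[342,115]]))
q=P[:,:2].mean(0); print(q, np.degrees(np.arctan2(*(q-PV[:2])[::-1])))
E
```

```text
1721 169.03024324620537
((591.5482788085938, -3.775920867919922), (21.825204849243164, 76.05311584472656), 8.384955406188965) [[575.20715   32.252846]
 [586.2975   -42.987312]
 [607.8894   -39.804688]
 [596.7991    35.43547 ]]
stem [[579.32895579  65.37572006 175.        ]] [[579.69571645  65.40153775 172.85243294]
 [579.68570174  70.79013344 167.24973929]]
[591.73701689  -4.62942549] -80.63416669784021
```

```bash
sed -i 's/^PV=np.array(.*\]); RV/PV=np.array([580.7,65.3,160.]); RV/' h.py; python3 - <<'E'
from h import *
q=vt(.025,15); print(q); plan(q,RV,7)
E
```

```text
[552.38208762 -14.71762876 148.        ]
dist 127.8 rot 0.014 need>= 3.12
[-0.2, 1.0, 18.2, 0.0, -0.0, 0.002]
[-0.2, 1.0, 18.2, 0.0, -0.0, 0.002]
[-0.2, 1.0, 18.2, 0.0, -0.0, 0.002]
[-0.2, 1.0, 18.2, 0.0, -0.0, 0.002]
[-0.2, 1.0, 18.2, 0.0, -0.0, 0.002]
[-0.2, 1.0, 18.2, 0.0, -0.0, 0.002]
[-0.2, 1.0, 18.2, 0.0, -0.0, 0.002]
```

>>> {"op": "move_arm", "data": {
  "deltas": [
    [0, 1, 18, 0, 0, 0.003],
    [0, 1, 20, 0, 0, 0.003],
    [0, 1, 20, 0, 0, 0.003],
    [0, 1, 20, 0, 0, 0],
    [0, 1, 14, 0, 0, 0]
  ]
}}

```text
t: 26.6
ee_pos: [551.2, -11.8, 188.3]
orientation: [2.056, 2.364, 0.016]
ft_force: [-0.0, -0.2, -0.8]
width: 0.6
```

```bash
python3 - <<'E'
from h import *
q=vt(.025,15); print(pose()[0]); plan(q,RV,2)
E
```

```text
[551.16217919 -11.77758959 188.25122036]
dist 40.4 rot 0.021 need>= 0.98
[-1.6, 0.1, 20.1, 0.007, -0.0, 0.008]
[-1.5, 0.3, 20.1, 0.007, -0.0, 0.008]
```

>>> {"op": "move_arm", "data": {
  "deltas": [
    [-1.5, 0, 14, 0.007, 0, 0.008],
    [-1, 0, 12, 0.005, 0, 0.005],
    [0, 0, 6, 0, 0, 0],
    [0, 0, 0, 0, 0, 0]
  ]
}}

```text
t: 26.93
ee_pos: [549.4, -12.7, 153.9]
orientation: [-2.068, -2.361, 0.001]
ft_force: [-0.9, -0.2, 0.7]
width: 0.4
```

```bash
cat > v.py <<'E'
from h import *
import sys
o=ctrl.get_obs(); print('t',round(o['t'],2),o['ee_pos'].round(1),'F',o['ft_force'].round(1))
prev=None
p,r=pose()
for a in sys.argv[1:]:
    ph,g=map(float,a.split(',')); q=vt(ph,g); rel=(r.inv()*RV).as_rotvec()
    print(a,q.round(1),(RV.inv().apply(q-p)).round(1).tolist(),rel.round(3).tolist()); p=q; r=RV
E
python3 v.py .025,15 .025,0 .15,0 .3,0 .45,0
```

```text
t 26.93 [549.4 -12.7 153.9] F [-0.9 -0.2  0.7]
.025,15 [552.4 -14.7 148. ] [-2.4, 2.7, 5.9] [-0.002, -0.001, 0.01]
.025,0 [567.2 -12.5 148. ] [0.4, 15.0, 0.0] [0.0, 0.0, 0.0]
.15,0 [576.  -13.9 148. ] [-2.4, 8.5, 0.0] [0.0, 0.0, 0.0]
.3,0 [586.9 -14.1 148. ] [-1.6, 10.9, 0.0] [0.0, 0.0, 0.0]
.45,0 [598.2 -12.6 148. ] [0.1, 11.3, 0.0] [0.0, 0.0, 0.0]
```

>>> {"op": "move_arm", "data": {
  "deltas": [
    [-2, 3, 5, 0, 0, 0.01],
    [0, 8, 1, 0, 0, 0],
    [0, 9, 0, 0, 0, 0],
    [-2, 10, 0, 0, 0, 0],
    [-1.5, 11, 0, 0, 0, 0]
  ]
}}

```text
t: 27.35
ee_pos: [592.2, -12.7, 148.8]
orientation: [-2.079, -2.349, 0.003]
ft_force: [-3.7, 0.4, 0.1]
width: 0.5
```

```bash
python3 v.py .3,0 .45,0 .6,0 .75,0 .9,0
```

```text
t 27.35 [592.2 -12.7 148.8] F [-3.7  0.4  0.1]
.3,0 [586.9 -14.1 148. ] [-0.8, -5.4, 0.8] [-0.004, -0.002, -0.0]
.45,0 [598.2 -12.6 148. ] [0.1, 11.3, 0.0] [0.0, 0.0, 0.0]
.6,0 [609.4  -9.3 148. ] [1.9, 11.6, 0.0] [0.0, 0.0, 0.0]
.75,0 [620.3  -4.1 148. ] [3.8, 11.4, 0.0] [0.0, 0.0, 0.0]
.9,0 [630.5   3.  148. ] [5.8, 11.0, 0.0] [0.0, 0.0, 0.0]
```

Contact made: about 3.7 N, and the lever is turning, roughly 0.37 rad so far.

>>> {"op": "move_arm", "data": {
  "deltas": [
    [0, 9, 0.5, 0, 0, 0],
    [1.5, 11.5, 0, 0, 0, 0],
    [3.8, 11.4, 0, 0, 0, 0],
    [5.8, 11, 0, 0, 0, 0],
    [7, 9.5, 0, 0, 0, 0]
  ]
}}

```text
t: 27.77
ee_pos: [646.6, 10.7, 148.3]
orientation: [-2.079, -2.347, 0.008]
ft_force: [-2.2, -1.3, 0.1]
width: 0.5
```

```bash
python3 v.py .9,0 1.05,0 1.2,0 1.35,0 1.45,0 1.57,0
```

```text
t 27.77 [646.6  10.7 148.3] F [-2.2 -1.3  0.1]
.9,0 [630.5   3.  148. ] [-5.8, -16.9, 0.3] [-0.008, -0.001, -0.001]
1.05,0 [639.6  11.9 148. ] [7.7, 10.1, 0.0] [0.0, 0.0, 0.0]
1.2,0 [647.2  22.4 148. ] [9.5, 8.8, 0.0] [0.0, 0.0, 0.0]
1.35,0 [653.   34.3 148. ] [11.1, 7.2, 0.0] [0.0, 0.0, 0.0]
1.45,0 [655.7  42.8 148. ] [8.1, 3.7, 0.0] [0.0, 0.0, 0.0]
1.57,0 [657.7  53.5 148. ] [10.4, 3.2, 0.0] [0.0, 0.0, 0.0]
```

>>> {"op": "move_arm", "data": {
  "deltas": [
    [9, 4, 0, -0.004, 0, 0],
    [10, 3, 0, 0, 0, 0],
    [9, 2, 0, 0, 0, 0],
    [6, 1, 0, 0, 0, 0]
  ]
}}

```text
t: 28.1
ee_pos: [657.7, 48.1, 148.7]
orientation: [2.082, 2.349, 0.002]
ft_force: [0.5, -2.4, -2.3]
width: 0.4
```

```bash
python3 v.py 1.45,0 1.57,0; python3 -c "
from h import *
snap('wrist','w20')"
```

```text
t 28.1 [657.7  48.1 148.7] F [ 0.5 -2.4 -2.3]
1.45,0 [655.7  42.8 148. ] [-5.0, -2.6, 0.7] [0.002, 0.001, -0.002]
1.57,0 [657.7  53.5 148. ] [10.4, 3.2, 0.0] [0.0, 0.0, 0.0]
```

View pics/w20.png

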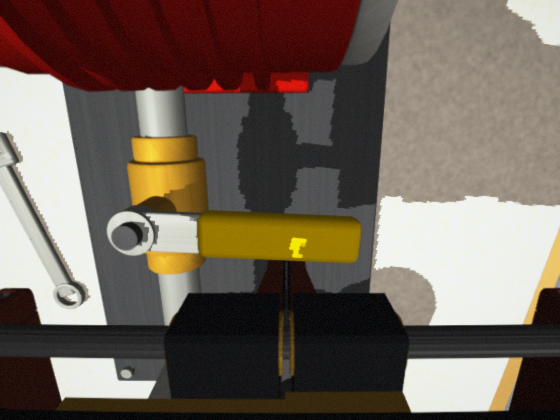

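Lever is near 1.5 rad. I'll push on gently until the stop shows in the force.

>>> {"op": "move_arm", "data": {
  "deltas": [
    [4, 0, 0, 0, 0, 0],
    [3, 0, 0, 0, 0, 0]
  ]
}}

```text
t: 28.32
ee_pos: [657.3, 52.2, 149.0]
orientation: [2.072, 2.348, -0.006]
ft_force: [3.9, -27.4, -3.6]
width: 0.6
```

>>> {"op": "move_arm", "data": {
  "deltas": [
    [0.5, 0, 0, 0, 0, 0],
    [-4, 0, 0, 0, 0, 0],
    [-8, 0, 0, 0, 0, 0],
    [-8, 0, -5, 0, 0, 0]
  ]
}}

```text
t: 28.65
ee_pos: [658.0, 32.3, 154.1]
orientation: [2.071, 2.351, -0.009]
ft_force: [-1.0, -0.4, 0.9]
width: 0.5
```

>>> {"op": "move_arm", "data": {
  "deltas": [
    [-5, 0, -20, 0, 0, 0],
    [0, 0, -25, 0, 0, 0],
    [0, 0, -25, 0, 0, 0],
    [0, 0, -25, 0, 0, 0],
    [0, 0, -15, 0, 0, 0]
  ]
}}

```text
t: 29.07
ee_pos: [655.5, 24.6, 266.2]
orientation: [2.08, 2.354, -0.016]
ft_force: [0.6, 0.6, -0.1]
width: 0.5
```

```bash
python3 - <<'E'
from h import *
print(pose()[0],ctrl.get_obs()['ft_force'])
d=snap('wrist','w21'); t=snap('top','top4'); s=snap('scene','sc4')
C=cloud(d); hsv=cv2.cvtColor(d['frame'],cv2.COLOR_RGB2HSV)
m=(hsv[:,:,0]>23)&(hsv[:,:,0]<33)&(hsv[:,:,1]>150)&(C[:,:,2]>150)&(C[:,:,2]<180)
P=C[m]; r=cv2.minAreaRect(P[:,:2].astype(np.float32)); b=cv2.boxPoints(r);e=max([b[1]-b[0],b[2]-b[1]],key=np.linalg.norm); print(r[0],r[1],np.degrees(np.arctan2(e[1],e[0])))
cv2.imwrite('pics/t4z.png',cv2.resize(t['frame'][140:270,100:450,::-1],None,fx=2.28,fy=4.5/1.97,interpolation=cv2.INTER_CUBIC))
E
```

```text
[655.5339022   24.60170368 266.24257817] [ 0.58637442  0.57832528 -0.10580038]
(651.03515625, 73.45846557617188) (77.29074096679688, 22.021711349487305) 7.2420797
```

View pics/w21.png

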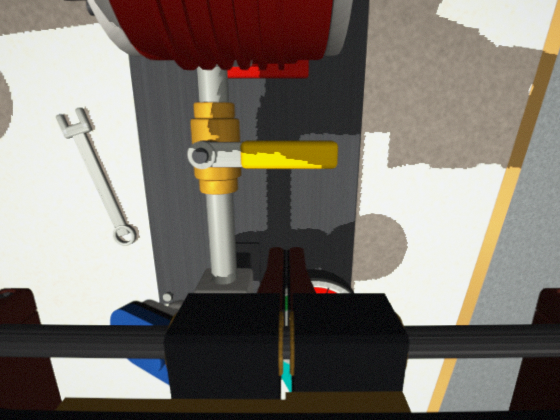

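View pics/t4z.png

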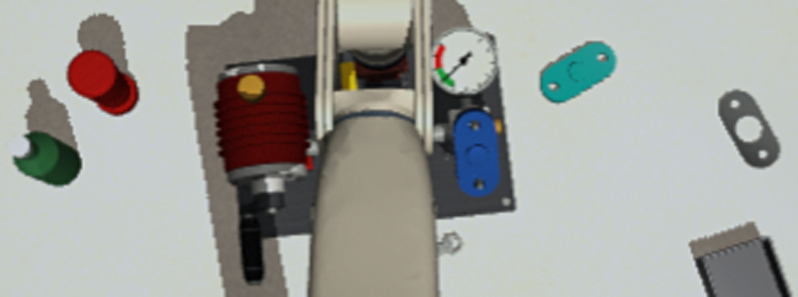

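View pics/sc4.png

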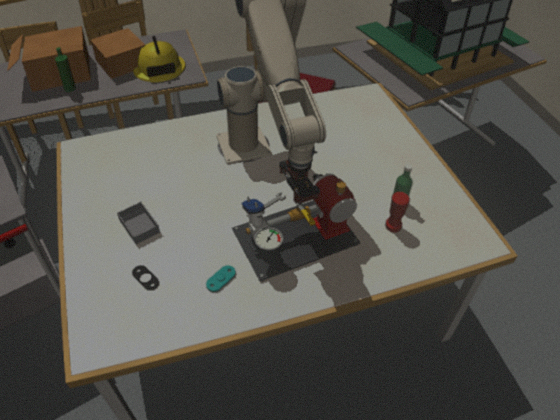

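The lever points at 7.2° in the world frame, against 7.0° for the rig's x axis. The needle is in the green, the plate and gasket are on the studs, and the bystanders are in place. I'll hand it in.

>>> {"op": "move_arm", "data": {
  "deltas": [
    [0, 0, 0, 0, 0, 0],
    [0, 0, 0, 0, 0, 0]
  ]
}}

```text
t: 29.38
ee_pos: [654.1, 24.4, 262.3]
orientation: [-2.079, -2.353, 0.019]
ft_force: [0.2, -0.5, -0.1]
width: 0.3
```

```bash
python3 -c "
from h import *
print(ctrl.get_obs()['qvel'].round(3)); print(ctrl.close_job())"
```

```text
[-0.002  0.015  0.024  0.003 -0.008 -0.004]
the job is handed in; nothing more can be done
None
```

The rig is ready for its dry test, and I handed the job in at about 29 s of the 72 s allowed. I slipped the near gasket and then the blue plate over both studs, turned the crank by its sleeve and let go. I then pushed the yellow lever to its stop and backed the arm clear.

- **Gasket and plate:** Both studs show through the plate. Its top is parallel to the expected port face to within about 0.001 rad. The depth reading put that top about 4 mm lower than I expected. The gasket touched the face about 3 mm lower than my port estimate too, so I take this as an error in that estimate, not a bad fit.
- **Crank and gauge:** I estimate the crank at 9.87 rad, and the needle stood in the green in the last pictures, including after I let go.
- **Valve:** The lever was pushed until the stop gave 27 N. It points at 7.2°, against 7.0° for the rig's x axis, so it is fully closed.
- **Other things on the table:** The bottle, nozzle, tray, wrench and lookalike parts look unmoved by eye in the last pictures; I did not measure them. I saw no force above about 35 N at the end of any move.

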